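Index the ratchet specimen carousel and load the next holder

TASK

Bring one of the carousel's two empty yellow cups round to the red load arrow, turning the tray only by its black ratchet T-handle: the handle grips the tray in one direction and spins loose in the other, and which way is which is not marked, so you will have to find out by turning it. Then stand the red specimen holder in that cup, base down and fully home, with the cup still at the arrow, and let go; leave the other things on the bench where they are.

Things in the scene. Friction and masses are not known exactly. Their poses are not given: they have to be found in the camera images.
- station: Specimen carousel fixed to the bench: round white casting, rim 290 mm across with its flat top 56 mm above the bench, on a black foot. Origin on the bench under the middle; z up (also the vertical axis of tray and handle), -x its front. A clear guard at radius 137 mm, up to 100 mm above the bench, rings the far half only. A red arrow on the front rim points at the load place.
- carousel (a joint): Angle of the tray in rad about the vertical axis, positive counter-clockwise seen from above; endless. 0 (or any whole turn) = cup_a exactly at the load arrow; half a turn from that = cup_b at it. A brake (0.15 N m plus 0.25 N m per rad/s) holds it wherever it is left, without coasting. Not to be pushed directly, only turned through the handle.
- tray: Grey round tray, 244 mm across, level, its top face 75 mm above the bench. Origin at the centre of that face, z up. Six cups stand on it in a ring, each leaning 30 degrees outwards: four aluminium ones filled with black specimens (reaching 50 mm above the tray) and two empty yellow ones. The blue hub in the middle, 100 mm across and up to 50 mm above the tray, belongs to the handle.
- cup_a (a point): Centre of the inner floor of an empty yellow cup, at (-88, 0, 22) mm in the tray's frame, turning with the tray. Cup: 62 mm outside and 52 mm inside diameter, 12 mm deep, flat floor. This frame's z points out of the cup along its axis: 30 degrees from vertical, leaning outwards from the tray's middle.
- cup_b (a point): The same for the other empty yellow cup, opposite, at (88, 0, 22) mm in the tray's frame. Either cup will do.
- load_mark (a point): Point fixed in the station where the centre of the chosen empty cup's floor must come: 88 mm in front (-x) of the station's axis and 97 mm above the bench, beside the red arrow on the white rim. Axes those of the station. There the cup leans towards the station's front.
- handle (a joint): Angle of the T-handle in rad, same vertical axis and sense as the tray; endless. Turned one way it grips the tray and carries it along one to one; the other way it clicks round loose with slight drag and the tray stays. Which way grips varies from start to start, then stays the same. After reversing, up to 0.45 rad is lost before it grips. Driving takes 0.2 to 0.4 N m.
- handle_grip (a point): Middle of the black crossbar of the T-handle, on the tray's axis, 78 mm above the tray's top (153 mm above the bench). The bar is 96 mm long along this frame's y, 18 mm wide (x) and 18 mm high (z, up); one end has an aluminium band. Under it a stem 20 mm thick; the blue hub's top lies 28 mm below the bar's centre.
- red_holder: Specimen holder, loose, 85 mm tall, 0.22 kg, standing upright: steel base 46 mm across and 14 mm thick, a thin neck 14 mm across, and from 30 to 85 mm height a red plastic grip 23 mm across. Origin at the centre of its underside, z up through the grip.
- blue_holder: Bystander: the same kind of holder with a blue grip, standing on the bench. Origin at the centre of its underside.
- bottle: Bystander: white bottle, 64 mm across, 150 mm tall, with a blue cap. Origin at the centre of its underside.
- specimen_block: Bystander: wooden block 100 x 150 mm, 25 mm high, with six black specimens on it (32 mm in all), lying on the bench. Origin at the centre of its underside.

How it is judged:
By the outcome, as a careful person would: the job done as asked, in the order asked, and still so for the second after the job is handed in, with the robot touching nothing.
It also fails if it takes over 61 s, if anything falls off the work surface, if the arm or the gripper's body presses on something with over 40 N, if the wrist force passes 120 N, or if a joint passes its speed limit or range.

ROBOT

A 7-joint arm with a two-finger parallel gripper is mounted at the origin on the work surface. World frame = base frame: x ahead of the robot, y to its left, z up, the work surface at z = 0. Lengths are in m, angles in rad, forces in N, time in s.
With the tool pointing down it reaches from about 0.4 to 0.85 m from the base axis. Payload 10.4 kg.
Tool frame: the origin (TCP) lies at the very end of the fingers, on their centre line; the grasp point (between the pads) lies r.pinch_z behind it (r.pinch_z is the distance from the TCP to the grasp point, in m); z points along the fingers, x is the direction in which the jaws open and shut, and the axes are right-handed (so a half turn about z gives the same grasp; the last joint's range is limited). The gripper opens to 87 mm and grips with 3 to 60 N. Pads are 19 mm wide; open, the fingers measure 117 mm over their backs; the gripper's body (75 mm by 190 mm) begins 51 mm behind the grasp point.
Start: joints at [-0.023, 0.332, -0.065, 1.46, 0.022, 1.35, -0.088], TCP at [0.625, 0, 0.195] pointing down, gripper open.
Joint ranges: [-2.6, 2.6], [-0.5, 2.12], [-1.47, 1.34], [0.16, 2.42], [-1.27, 4.41], [0.06, 2.06], [-2.6, 2.6]. Speed limits (rad/s): [2.22, 2.22, 2.79, 2.79, 3.14, 3.14, 3.14].

INTERFACE

Orientations are given as a unit quaternion [x, y, z, w].
In Python, from bench import r gives the robot as it stands.
- The arm moves only by the tool carry_out, never from a script. Its argument "increments" is text: rows parted by semicolons, each of 7 numbers parted by spaces: the turn, a rotation vector about the tool's x, y, z in degrees, then the shift along the tool's x, y, z in m, then the finger opening in m, from 0 to 0.087. A call has exactly 5 rows; each row is the pose to reach, as a shift and turn from the pose measured when the call began, along the tool's axes at that moment; what a row does not reach only later rows make up. A row lasts 1/8 s, in which the tool goes at most 62.5 mm and 10.7 degrees, less where a joint would pass 70% of its speed; a pose out of reach is approached as far as the arm can. A call with a gripper value outside its range is refused whole. The fingers move at their own pace and stop on an object; "squeeze" is the grip in N (left out, the last holds). Time passes only in rows, so rows that repeat a pose let the fingers close, or fill a call up. It gives the time, the measured TCP pose, the force and the opening at its end, in the units of the state.
- r.read_state(): the state, without advancing time (a new reading comes with each control period).
- r.camera(name): name is "scene" or "side" or "wrist"; returns (picture, depth): 480x640x3 uint8, blue, green, red; 480x640 float32, m along the optical axis (not along the pixel's ray), 0 where there is no reading.
- r.camera_model(name): a dict with "K" (3x3 intrinsics, pixels), "extrinsics" (4x4, takes a point from camera to world coordinates). Camera axes: x right, y down, z forward; pixel columns grow to the right and rows downward; lengths in m; the calibration is good to about 2 mm. A picture is of the moment at which its call begins: read the wrist's pose just before it. camera_model takes no time and is no camera call; for the wrist camera it gives the pose at the moment of the call.
- r.close_job(): hands the job in, once; it reports no verdict.
The state is a dict: "time": time; "joint_positions": joint angles; "joint_vel": joint speeds; "joint_torque": joint torques, N m; "ee_pos": TCP position; "eef_rot": TCP orientation; "ft_force": force on the tool from outside, world axes, zero at the start; "torque": the same for the moment, N m; "width": finger opening in m.
Only numpy, scipy, OpenCV 4.12 (cv2) and the standard library are available. Lean on these libraries where they do the work, as an engineer would, in place of code of your own. Each camera call takes 0.05 s, during which the arm holds its last target.

## Working session

There is one attempt and no reset: what is moved stays moved. The work goes in short steps, Python scripts to look and compute and a tool call to move; the robot and the scene stay as the last step left them, time stands still between calls to the robot, and variables do not carry over. Pictures are saved under pics/ and viewed, and the job is handed in when it is done.

Besides the shell and the picture viewer there is one more tool, called after "Request:" as name(argument=value, ...), one argument or row to a line, values as JSON. carry_out: Moves the arm, as the interface text tells. Its arguments: {"type":"object","properties":{"increments":{"type":"string"},"squeeze":{"type":"number"}},"required":["increments"]}

```bash
ls; mkdir -p pics; python3 - <<'E'
from bench import r
import cv2,numpy as np
s=r.read_state();print(s,r.pinch_z)
for n in("scene","side"):
    p,d=r.camera(n);cv2.imwrite(f"pics/{n}0.png",p);np.save(f"{n}0.npy",d)
    m=r.camera_model(n);print(n,m)
E
```

```text
pics
{'time': 0.0, 'joint_positions': array([-0.02258717,  0.33286798, -0.06467794,  1.4609338 ,  0.02159945,
        1.34989414, -0.08845512]), 'joint_vel': array([-0.00037548,  0.00013552, -0.0002271 , -0.00080659,  0.00138602,
        0.00076767,  0.00174205]), 'joint_torque': array([-1.20520472e-04, -6.23245955e+01,  2.44190963e-02, -3.89891267e+01,
       -6.13984605e-02,  3.97891912e-02,  1.87085252e-04]), 'ee_pos': array([ 6.24578824e-01, -2.87523818e-05,  1.94159931e-01]), 'eef_rot': array([ 9.99999752e-01,  1.59513753e-05, -7.03076535e-04,  3.58375407e-05]), 'ft_force': array([ 0.12767542, -0.77693245,  0.36437496]), 'torque': array([ 0.00935902,  0.00416029, -0.00981209]), 'width': 0.08674047982531538} 0.0187
scene {'K': array([[480.35470238,   0.        , 315.64881804],
       [  0.        , 480.35470238, 247.34864393],
       [  0.        ,   0.        ,   1.        ]]), 'extrinsics': array([[ 0.06106172,  0.75664467, -0.65096874,  1.12980993],
       [ 0.99810019, -0.04091968,  0.04606067, -0.11313234],
       [ 0.00821413, -0.65254457, -0.75770582,  0.80562635],
       [ 0.        ,  0.        ,  0.        ,  1.        ]])}
side {'K': array([[506.57057615,   0.        , 319.72605356],
       [  0.        , 506.57057615, 247.65898103],
       [  0.        ,   0.        ,   1.        ]]), 'extrinsics': array([[ 0.98101766, -0.0788957 ,  0.17714352,  0.38469042],
       [-0.19322754, -0.47474723,  0.85864904, -0.89614819],
       [ 0.01635468, -0.87657888, -0.48098024,  0.59861135],
       [ 0.        ,  0.        ,  0.        ,  1.        ]])}
```

View pics/scene0.png

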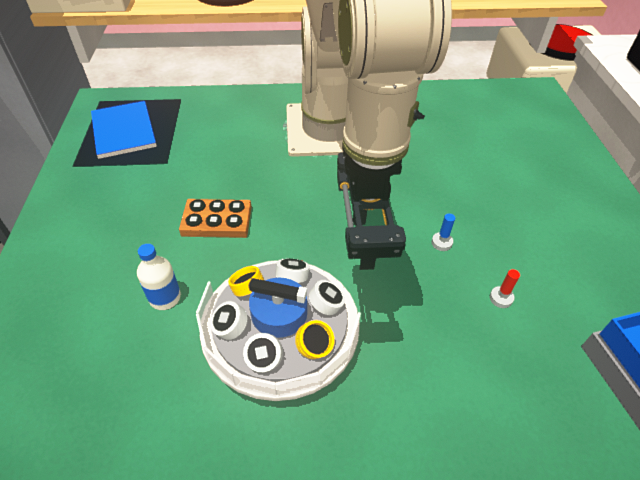

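View pics/side0.png

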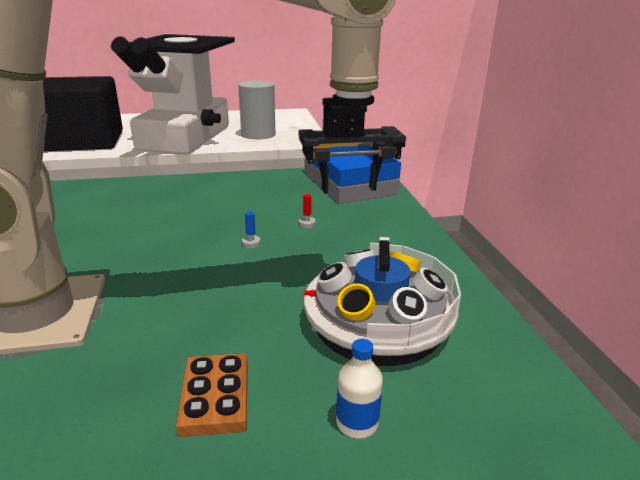

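The scene view shows the carousel around (278,325), with yellow cups at (246,280) and (316,340) and the handle bar from (250,287) to (306,295). The red holder is at (505,290), blue at (445,232), the bottle at (160,280) and the block at (215,217). In the side view the red arrow is at (311,293), so the station's front faces the robot.

```bash
cat > h.py <<'E'
from bench import r
import cv2,numpy as np
from scipy.optimize import least_squares
from scipy.spatial.transform import Rotation as R
def cloud(d,m):
    K=m['K'];T=m['extrinsics'];v,u=np.mgrid[:480,:640]
    P=np.stack([(u-K[0,2])/K[0,0]*d,(v-K[1,2])/K[1,1]*d,d],-1)
    W=P@T[:3,:3].T+T[:3,3];W[d<=0]=np.nan
    return W
def circ(P,rad=None):
    f=lambda q:np.hypot(P[:,0]-q[0],P[:,1]-q[1])-(q[2] if rad is None else rad)
    s=least_squares(f,[*np.nanmean(P[:,:2],0),.05],loss='soft_l1',f_scale=.002);return s.x
def masks(p):
    h=cv2.cvtColor(p,cv2.COLOR_BGR2HSV).astype(int)
    H,S,V=h[...,0],h[...,1],h[...,2]
    return dict(yel=(H>20)&(H<32)&(S>150)&(V>120),red=((H<6)|(H>174))&(S>170)&(V>100),blue=(H>105)&(H<125)&(S>150)&(V>60))
E
python3 - <<'E'
from h import *
for n in("scene","side"):
    p=cv2.imread(f"pics/{n}0.png");d=np.load(f"{n}0.npy");m=r.camera_model(n);W=cloud(d,m);M=masks(p)
    x,y,z=W[...,0],W[...,1],W[...,2]
    print(n)
    near=(np.hypot(x-.7,y+.16)<.2)
    for k in M:
        mm=(M[k]&np.isfinite(z)&(z>.004)&(x>.2)&(x<.95)&(abs(y)<.6)).astype(np.uint8)
        c,l,st,ce=cv2.connectedComponentsWithStats(mm)
        for i in range(1,c):
            if st[i,4]>25:
                Q=W[l==i];print(k,st[i],ce[i].round(),np.nanmedian(Q,0).round(4),np.nanmin(Q,0).round(3),np.nanmax(Q,0).round(3))
    hub=M['blue']&near&(abs(z-.125)<.003);print('hubtop',hub.sum(),circ(W[hub],.05),np.median(W[hub],0))
    bar=near&(z>.150)&(z<.17);Q=W[bar];print('bar',bar.sum(),Q.mean(0),Q.min(0),Q.max(0))
    top=bar&(z>.158);Q=W[top];
    if len(Q)>10:
        c=Q[:,:2].mean(0);u,s,vt=np.linalg.svd(Q[:,:2]-c);pr=(Q[:,:2]-c)@vt[0];print(c,vt[0],np.degrees(np.arctan2(vt[0,1],vt[0,0])),pr.min(),pr.max(), c+vt[0]*(pr.min()+pr.max())/2)
    rim=near&(abs(z-.056)<.003);print('rim',rim.sum(),circ(W[rim]))
E
```

```text
scene
yel [228 266  36  31 509] [243. 280.] [ 0.6016 -0.2075  0.1029] [ 0.56  -0.235  0.075] [ 0.654 -0.171  0.163]
yel [296 320  38  39 559] [314. 340.] [ 0.7292 -0.0897  0.1031] [ 0.673 -0.116  0.073] [ 0.757 -0.053  0.124]
red [501 270  19  24 270] [510. 281.] [0.6027 0.2979 0.0705] [0.587 0.29  0.032] [0.61  0.313 0.087]
blue [440 214  15  24 197] [447. 226.] [0.4499 0.2132 0.0638] [0.429 0.205 0.03 ] [0.455 0.227 0.087]
blue [138 244  18  17 194] [147. 252.] [ 0.5596 -0.3746  0.1493] [ 0.541 -0.39   0.136] [ 0.57  -0.363  0.153]
blue [142 275  37  30 510] [163. 293.] [ 0.5827 -0.3646  0.0486] [ 0.548 -0.402  0.022] [ 0.589 -0.344  0.074]
blue [267 278  33   9 150] [284. 282.] [ 0.6194 -0.1322  0.1232] [ 0.609 -0.162  0.119] [ 0.632 -0.106  0.127]
blue [ 250  292   55   34 1074] [274. 311.] [ 0.6826 -0.1519  0.124 ] [ 0.639 -0.192  0.119] [ 0.709 -0.1    0.128]
blue [ 600  313   40   75 1677] [625. 342.] [0.7421 0.444  0.073 ] [0.702 0.43  0.049] [0.818 0.511 0.102]
hubtop 1069 [ 0.64295929 -0.13826297  0.05      ] [ 0.67889471 -0.14708301  0.12420366]
bar 716 [ 0.66234277 -0.142
[... 1062 characters left out ...]
 277.] [ 0.6473 -0.169   0.1232] [ 0.607 -0.194  0.084] [ 0.705 -0.098  0.16 ]
blue [351 339  22  21 376] [362. 349.] [ 0.5525 -0.3823  0.1494] [ 0.539 -0.391  0.011] [ 0.615 -0.245  0.153]
blue [ 336  392   45   38 1061] [358. 413.] [ 0.5447 -0.4031  0.0472] [ 0.521 -0.409  0.02 ] [ 0.583 -0.373  0.075]
hubtop 945 [ 0.66283246 -0.12520693  0.05      ] [ 0.6498474  -0.15530517  0.12452283]
bar 329 [ 0.65434839 -0.15085485  0.16101401] [ 0.63576112 -0.19056287  0.15013361] [ 0.67952395 -0.0934635   0.16436006]
[ 0.65572502 -0.14646827] [-0.28788936 -0.95766368] -106.73163731072896 -0.056893033156008736 0.0452337750460278 [ 0.65740331 -0.14088545]
rim 1529 [ 0.66096468 -0.14589407  0.13584426]
```

Request:
carry_out(
  increments="0 0 4 0.008 0.036 -0.05 0.087; 0 0 8 0.017 0.072 -0.08 0.087; 0 0 12 0.026 0.108 -0.1 0.087; 0 0 17 0.0355 0.144 -0.1 0.087; 0 0 17 0.0355 0.144 -0.1 0.087",
)

```text
time: 0.72
ee_pos: [0.6599, -0.1478, 0.2932]
eef_rot: [0.989, -0.151, -0.001, 0.001]
ft_force: [0.1, 0.9, -0.3]
width: 0.0868
```

```bash
cat >> h.py <<'E'
def snap(n,tag):
    s=r.read_state();m=r.camera_model(n);p,d=r.camera(n)
    cv2.imwrite(f"pics/{n}{tag}.png",p);np.save(f"{n}{tag}.npy",d);np.savez(f"{n}{tag}m.npz",**m)
    return p,cloud(d,m),m
E
python3 - <<'E'
from h import *
s=r.read_state();print(s['time'],s['ee_pos'],R.from_quat(s['eef_rot']).as_matrix().round(3),s['joint_positions'].round(3))
p,W,m=snap('wrist','1');print(m['extrinsics'].round(3))
M=masks(p);x,y,z=[W[...,i] for i in range(3)]
near=np.hypot(x-.66,y+.144)<.2
hub=M['blue']&near&(abs(z-.125)<.004);print(hub.sum(),circ(W[hub]))
bar=near&(z>.155)&(z<.17);Q=W[bar]
if len(Q)>20: print(len(Q),cv2.minAreaRect((Q[:,:2]*1000).astype(np.float32)))
E
```

```text
0.725 [ 0.65986888 -0.14781615  0.29322387] [[ 0.955 -0.298 -0.003]
 [-0.298 -0.955 -0.002]
 [-0.002  0.002 -1.   ]] [ 0.114  0.426  0.057  1.135 -0.021  1.584 -0.137]
[[ 0.954 -0.289 -0.079  0.682]
 [-0.299 -0.923 -0.243 -0.081]
 [-0.003  0.255 -0.967  0.483]
 [ 0.     0.     0.     1.   ]]
2177 [ 0.65862865 -0.14513429  0.03503372]
2467 ((658.46435546875, -140.7389373779297), (96.91301727294922, 17.94713020324707), 72.80606842041016)
```

View pics/wrist1.png

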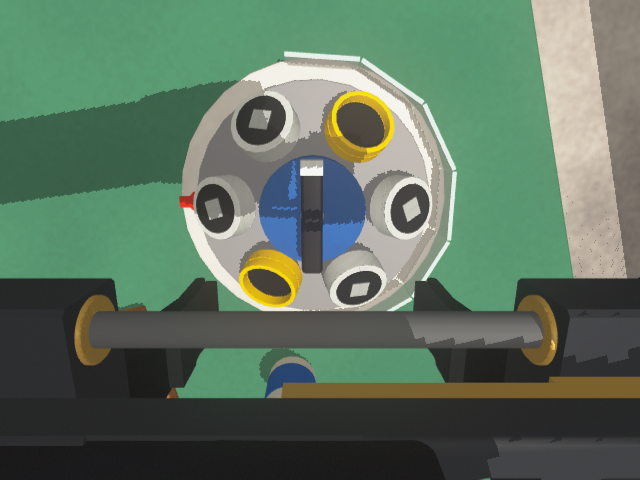

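The wrist view shows the whole carousel: hub (312,207), bar from (312,160) to (312,272), red arrow (187,202), yellow cups (360,125) and (269,278), and filled cups at the other places. Next, numeric fits.

```bash
cat >> h.py <<'E'
def tray_fit(p,W,c0):
    "fit axis from rim; cup axis angle from yellow rims; arrow angle"
    M=masks(p);x,y,z=[W[...,i] for i in range(3)]
    rr=np.hypot(x-c0[0],y-c0[1])
    rim=(rr<.146)&(rr>.126)&(abs(z-.056)<.003)
    tray=(rr<.121)&(rr>.05)&(abs(z-.075)<.002)
    out={}
    # yellow: model cup = cylinder outer rim ring. score: fit ring centre via tilted plane coords
    ym=M['yel']&(rr<.15)&(z>.08)
    n,l,st,ce=cv2.connectedComponentsWithStats(ym.astype(np.uint8))
    res=[]
    for i in range(1,n):
        if st[i,4]<80: continue
        Q=W[l==i]; a0=np.arctan2(*(np.median(Q,0)[:2]-c0)[::-1])
        def f(q):
            a=q[0]; ax=np.array([.5*np.cos(a),.5*np.sin(a),np.sqrt(.75)])
            b=np.array([c0[0]+.088*np.cos(a),c0[1]+.088*np.sin(a),.097])
            v=Q-b; h=v@ax; rad=np.linalg.norm(v-h[:,None]*ax,axis=1)
            # distance to cup surface: outer wall r31 h<12, top ring h=12 r26..31, inner wall r26 h 0..12
            d1=np.abs(rad-.031)+np.maximum(h-.012,0); d2=np.abs(h-.012)+np.maximum(.026-rad,0)+np.maximum(rad-.031,0)
            d3=np.abs(rad-.026)+np.maximum(h-.012,0)+np.maximum(-h,0); d4=np.abs(h)+np.maximum(rad-.026,0)
            return np.minimum.reduce([d1,d2,d3,d4])
        g=a0+np.radians(np.arange(-25,25,.25));c=[np.minimum(f([q]),.005).sum() for q in g]
        a=g[int(np.argmin(c))];res.append((st[i,4],ce[i].round(),np.degrees(a).round(2),(min(c)/len(Q)*1000).round(2)))
    out['cups']=res
    am=M['red']&(rr<.15)&(rr>.115)&(z>.04)&(z<.08)
    if am.sum()>15:
        q=np.median(W[am],0);out['arrow']=(am.sum(),q.round(4),np.degrees(np.arctan2(q[1]-c0[1],q[0]-c0[0])).round(2))
    bar=(rr<.06)&(z>.157)&(z<.17)
    if bar.sum()>50: out['bar']=cv2.minAreaRect((W[bar][:,:2]*1000).astype(np.float32))
    out['rimc']=circ(W[rim]);out['n']=rim.sum(),tray.sum()
    return out
E
python3 - <<'E'
from h import *
for n,t in(('wrist','1'),('scene','0'),('side','0')):
    p=cv2.imread(f"pics/{n}{t}.png");d=np.load(f"{n}{t}.npy");m=dict(np.load(f'{n}{t}m.npz')) if t=='1' else r.camera_model(n)
    W=cloud(d,m)
    for c0 in ([.659,-.142],):
        print(n,c0,tray_fit(p,W,np.array(c0)))
    rr=np.hypot(W[...,0]-.66,W[...,1]+.142);z=W[...,2]
    # outer silhouette of the rim by angular max radius
    rim=(rr<.16)&(abs(z-.056)<.003);Q=W[rim];a=np.degrees(np.arctan2(Q[:,1]+.142,Q[:,0]-.66));q=np.hypot(Q[:,0]-.66,Q[:,1]+.142)
    E=[];
    for b in range(-180,180,5):
        s=(a>=b)&(a<b+5)
        if s.sum()>8: i=np.argsort(q[s])[-3:];E.append(Q[s][i])
    E=np.concatenate(E);print('outer',len(E),circ(E),circ(E,.145))
E
```

```text
wrist [0.659, -0.142] {'cups': [(np.int32(2109), array([357., 128.]), np.float64(43.18), np.float64(0.54)), (np.int32(1930), array([271., 276.]), np.float64(-138.25), np.float64(0.56))], 'arrow': (np.int64(145), array([ 0.5277, -0.0998,  0.0601]), np.float64(162.19)), 'bar': ((658.46435546875, -140.7389373779297), (96.91301727294922, 17.94713020324707), 72.80606842041016), 'rimc': array([ 0.65614551, -0.14168019,  0.13402991]), 'n': (np.int64(8029), np.int64(12791))}
outer 213 [ 0.65487544 -0.13869306  0.13991076] [ 0.65550149 -0.13960018  0.05      ]
scene [0.659, -0.142] {'cups': [(np.int32(506), array([243., 280.]), np.float64(-136.76), np.float64(1.08)), (np.int32(553), array([314., 340.]), np.float64(41.87), np.float64(0.89))], 'bar': ((659.8961181640625, -143.8224334716797), (96.79924774169922, 20.535663604736328), 74.01411437988281), 'rimc': array([ 0.66225103, -0.1421892 ,  0.13763542]), 'n': (np.int64(1669), np.int64(3452))}
outer 183 [ 0.65995311 -0.14361165  0.14301828] [ 0.65881888 -0.14405528  0.05      ]
side [0.659, -0.142] {'cups': [(np.int32(259), array([407., 260.]), np.float64(43.18), np.float64(1.03)), (np.int32(578), array([356., 302.]), np.float64(-138.12), np.float64(0.84))], 'arrow': (np.int64(57), array([ 0.531 , -0.1051,  0.0595]), np.float64(163.92)), 'bar': ((657.90185546875, -141.03433227539062), (102.14494323730469, 17.672300338745117), 73.14259338378906), 'rimc': array([ 0.65913616, -0.14603456,  0.13688083]), 'n': (np.int64(1231), np.int64(1495))}
outer 117 [ 0.65547207 -0.14534394  0.14155565] [ 0.65782577 -0.14163206  0.05      ]
```

```bash
cat >> h.py <<'E'
def go(pos,Rt=None):
    "print shift (tool axes) and rotvec (deg, tool axes) to a target"
    s=r.read_state();A=R.from_quat(s['eef_rot'])
    print('t',round(s['time'],2),'pos',s['ee_pos'].round(4),'F',s['ft_force'].round(1),'T',s['torque'].round(2),'w',round(s['width'],4),'q',s['joint_positions'].round(2))
    print('shift',A.inv().apply(np.array(pos)-s['ee_pos']).round(4), 'rot',(np.degrees((A.inv()*Rt).as_rotvec()).round(2) if Rt is not None else ''))
def down(yaw): # tool x at yaw (deg)
    return R.from_euler('z',yaw,degrees=True)*R.from_quat([1,0,0,0])
E
python3 -c "
from h import *
go([.659,-.142,.146],down(-17))"
```

```text
t 0.78 pos [ 0.66   -0.1453  0.2932] F [0.7 1.1 0.2] T [0.02 0.06 0.04] w 0.0867 q [ 0.11  0.42  0.05  1.14 -0.02  1.58 -0.14]
shift [-0.0015 -0.003   0.1472] rot [ 0.06  0.15 -0.1 ]
```

Request:
carry_out(
  increments="0 0 0 -0.0015 -0.003 0.04 0.087; 0 0 0 -0.0015 -0.003 0.09 0.087; 0 0 0 -0.0015 -0.003 0.13 0.06; 0 0 0 -0.0015 -0.003 0.146 0.05; 0 0 0 -0.0015 -0.003 0.146 0.04",
  squeeze=10,
)

```text
time: 1.4
ee_pos: [0.6588, -0.1411, 0.147]
eef_rot: [0.989, -0.148, -0.002, 0.0]
ft_force: [-0.5, 0.9, 0.4]
width: 0.0647
```

```bash
python3 -c "
from h import *
go([.659,-.142,.146],down(-17))
p,W,m=snap('wrist','2')"
```

```text
t 1.4 pos [ 0.6588 -0.1411  0.147 ] F [-0.5  0.9  0.4] T [-0.03  0.08 -0.03] w 0.0647 q [ 0.11  0.47  0.04  1.38 -0.02  1.3  -0.14]
shift [0.0005 0.0008 0.001 ] rot [ 0.05  0.22 -0.03]
```

View pics/wrist2.png

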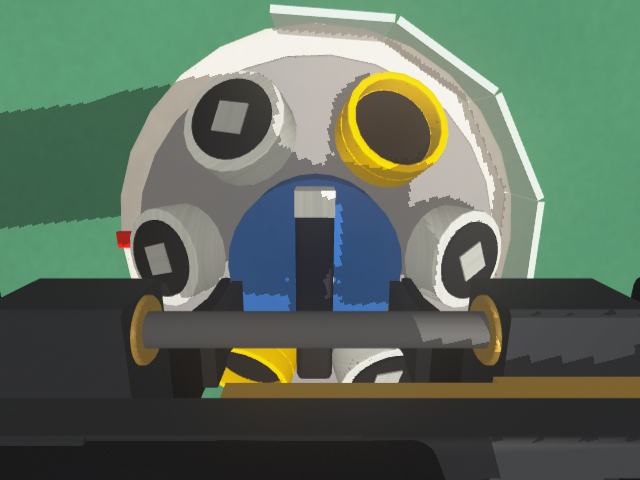

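The bar (centre x≈314) sits between the fingers (232 and 410), so it is well centred. Closing gently.

Request:
carry_out(
  increments="0 0 0 0 0 0.001 0.02; 0 0 0 0 0 0.001 0; 0 0 0 0 0 0.001 0; 0 0 0 0 0 0.001 0; 0 0 0 0 0 0.001 0",
  squeeze=15,
)

```text
time: 2.08
ee_pos: [0.6595, -0.1415, 0.1475]
eef_rot: [0.989, -0.148, -0.001, 0.0]
ft_force: [-0.6, -0.5, -0.6]
width: 0.011
```

Request:
carry_out(
  increments="0 0 0 0 0 0 0; 0 0 0 0 0 0 0; 0 0 0 0 0 0 0; 0 0 0 0 0 0 0; 0 0 0 0 0 0 0",
  squeeze=55,
)

```text
time: 2.7
ee_pos: [0.6595, -0.1415, 0.1475]
eef_rot: [0.989, -0.148, -0.001, 0.0]
ft_force: [-0.1, -0.5, 0.5]
width: 0.0004
```

```bash
python3 -c "
from h import *
go([.659,-.142,.146],down(-17))"
```

```text
t 2.7 pos [ 0.6595 -0.1415  0.1475] F [-0.1 -0.5  0.5] T [-0.03  0.    0.02] w 0.0004 q [ 0.11  0.47  0.04  1.38 -0.02  1.3  -0.14]
shift [-0.0004  0.0006  0.0015] rot [ 0.03  0.09 -0.06]
```

```bash
python3 -c "
from h import *
for n in ('wrist','side','scene'): snap(n,'3')"
python3 -c "
import cv2
a=cv2.imread('pics/side3.png')[200:360,280:480];b=cv2.imread('pics/wrist3.png')
c=cv2.imread('pics/scene3.png')[220:400,180:400]
cv2.imwrite('pics/c3.png',cv2.resize(a,None,fx=4,fy=3.5)[:,:800]);cv2.imwrite('pics/d3.png',cv2.resize(c,None,fx=3,fy=3))"
```

```text
(no output)
```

View pics/c3.png

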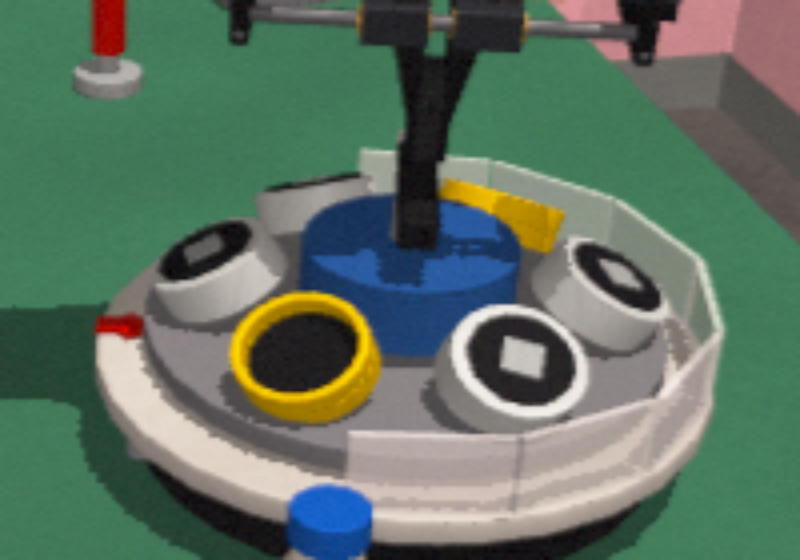

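View pics/wrist3.png

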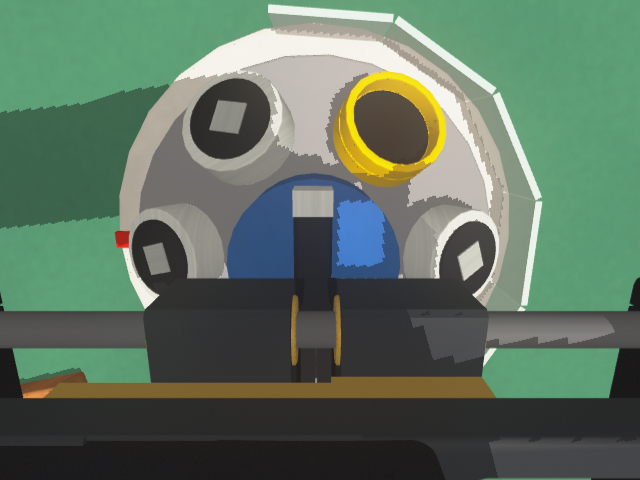

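View pics/d3.png

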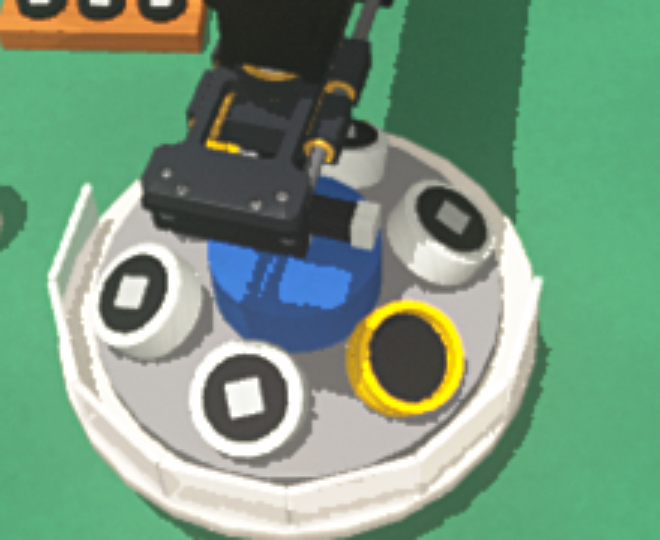

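```bash
python3 - <<'E'
from h import *
d=np.load('side0.npy');W=cloud(d,r.camera_model('side'));p=cv2.imread('pics/side0.png')
for (u,v) in[(326,185),(326,190),(326,193),(375,180),(375,186),(375,189)]: print(u,v,W[v,u].round(3),p[v,u])
d=np.load('side3.npy');W=cloud(d,r.camera_model('side'));p=cv2.imread('pics/side3.png')
for v in range(215,275,3): print(v,[(u,W[v,u].round(3).tolist(),p[v,u].tolist()) for u in(384,)])
E
```

```text
326 185 [ 0.578 -0.007  0.237] [29 23 22]
326 190 [ 0.578 -0.009  0.227] [29 26 32]
326 193 [0.69  0.507 0.002] [42 59 35]
375 180 [ 0.674 -0.012  0.243] [17 19 19]
375 186 [ 0.675 -0.011  0.23 ] [11 15 15]
375 189 [ 0.675 -0.013  0.225] [14 11 15]
215 [(384, [0.649, -0.151, 0.234], [25, 21, 20])]
218 [(384, [0.649, -0.151, 0.229], [26, 20, 23])]
221 [(384, [0.651, -0.149, 0.222], [16, 17, 18])]
224 [(384, [0.651, -0.148, 0.216], [21, 14, 12])]
227 [(384, [0.65, -0.153, 0.213], [16, 13, 22])]
230 [(384, [0.652, -0.15, 0.205], [29, 28, 33])]
233 [(384, [0.653, -0.149, 0.199], [25, 24, 27])]
236 [(384, [0.653, -0.149, 0.193], [34, 30, 32])]
239 [(384, [0.653, -0.15, 0.188], [30, 32, 31])]
242 [(384, [0.653, -0.151, 0.182], [24, 28, 30])]
245 [(384, [0.654, -0.151, 0.176], [33, 30, 34])]
248 [(384, [0.66, -0.136, 0.162], [22, 15, 23])]
251 [(384, [0.655, -0.149, 0.163], [24, 14, 20])]
254 [(384, [0.653, -0.157, 0.162], [20, 14, 21])]
257 [(384, [0.649, -0.168, 0.162], [30, 30, 32])]
260 [(384, [0.645, -0.181, 0.163], [35, 31, 35])]
263 [(384, [0.643, -0.187, 0.162], [36, 33, 36])]
266 [(384, [0.644, -0.187, 0.155], [25, 20, 26])]
269 [(384, [0.644, -0.187, 0.149], [20, 16, 20])]
272 [(384, [0.655, -0.159, 0.125], [87, 53, 25])]
```

The view shows the closed fingertips at about z = 0.174, above the bar top at 0.162, while the reported TCP is at 0.1475. So the real finger ends lie about 27 mm behind the reported TCP, and the start picture shows the same (0.222 against 0.195). I'll correct for that: open, go lower and close again.

Request:
carry_out(
  increments="0 0 0 0 0 0 0.05; 0 0 0 0 0 0 0.05; 0 0 0 0 0 0 0.05; 0 0 0 0 0 0.012 0.05; 0 0 0 0 0 0.025 0.05",
  squeeze=15,
)

```text
time: 3.48
ee_pos: [0.6593, -0.1414, 0.1213]
eef_rot: [0.989, -0.148, -0.001, 0.0]
ft_force: [-0.4, -0.4, 0.0]
width: 0.0421
```

```bash
python3 -c "
from h import *
go([.659,-.142,.120],down(-17))
p,W,m=snap('side','4');cv2.imwrite('pics/c4.png',cv2.resize(p[200:300,320:460],None,fx=5,fy=5))
for v in range(230,275,3): print(v,[(W[v,u].round(3).tolist()) for u in(378,384,390)])
"
```

```text
t 3.48 pos [ 0.6593 -0.1414  0.1213] F [-0.4 -0.4  0. ] T [-0.08  0.02 -0.05] w 0.0421 q [ 0.12  0.48  0.04  1.41 -0.02  1.25 -0.14]
shift [-0.0001  0.0006  0.0013] rot [ 0.04  0.11 -0.05]
230 [[0.774, 0.239, 0.001], [0.79, 0.237, 0.002], [0.806, 0.236, 0.001]]
233 [[0.771, 0.229, -0.002], [0.786, 0.223, 0.0], [0.8, 0.217, 0.002]]
236 [[0.765, 0.209, 0.0], [0.78, 0.205, 0.001], [0.796, 0.204, -0.0]]
239 [[0.761, 0.195, -0.001], [0.67, -0.104, 0.162], [0.791, 0.187, 0.0]]
242 [[0.753, 0.17, 0.004], [0.666, -0.117, 0.163], [0.786, 0.172, 0.0]]
245 [[0.691, -0.01, 0.097], [0.662, -0.128, 0.163], [0.715, -0.018, 0.099]]
248 [[0.692, -0.01, 0.09], [0.659, -0.138, 0.163], [0.715, -0.019, 0.093]]
251 [[0.692, -0.011, 0.084], [0.655, -0.149, 0.163], [0.717, -0.015, 0.084]]
254 [[0.694, -0.008, 0.075], [0.652, -0.159, 0.163], [0.696, -0.074, 0.111]]
257 [[0.648, -0.14, 0.146], [0.649, -0.171, 0.163], [0.685, -0.104, 0.122]]
260 [[0.647, -0.144, 0.142], [0.646, -0.18, 0.163], [0.681, -0.116, 0.123]]
263 [[0.648, -0.144, 0.136], [0.643, -0.187, 0.162], [0.675, -0.134, 0.127]]
266 [[0.648, -0.144, 0.129], [0.644, -0.187, 0.155], [0.672, -0.142, 0.126]]
269 [[0.647, -0.148, 0.126], [0.645, -0.187, 0.149], [0.67, -0.15, 0.125]]
272 [[0.645, -0.157, 0.125], [0.655, -0.159, 0.125], [0.666, -0.161, 0.125]]
```

View pics/c4.png

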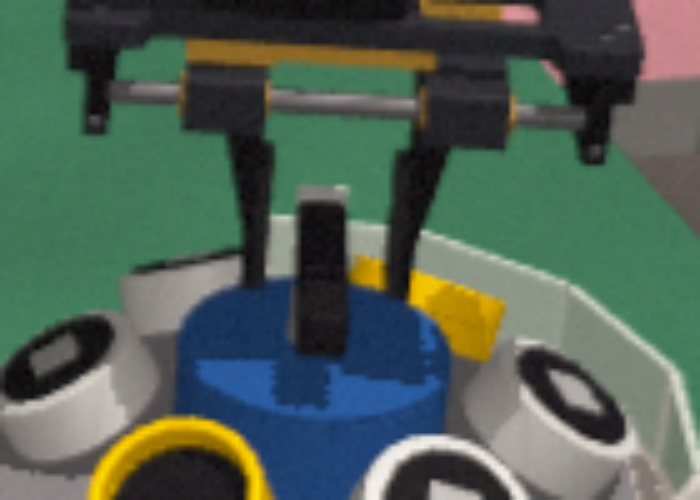

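Fingertips now straddle the bar, with both tips beside it (crop (255,285) and (398,297)). Closing.

Request:
carry_out(
  increments="0 0 0 0 0 0.001 0.01; 0 0 0 0 0 0.001 0; 0 0 0 0 0 0.001 0; 0 0 0 0 0 0.001 0; 0 0 0 0 0 0.001 0",
  squeeze=20,
)

```text
time: 4.15
ee_pos: [0.658, -0.1412, 0.1184]
eef_rot: [0.989, -0.148, -0.003, 0.0]
ft_force: [-3.7, 0.0, 2.2]
width: 0.018
```

```bash
python3 -c "
from h import *
go([.659,-.142,.120],down(-17))
p,W,m=snap('side','5');print(tray_fit(p,W,np.array([.659,-.142])))
cv2.imwrite('pics/c5.png',cv2.resize(p[200:300,320:460],None,fx=5,fy=5))
"
```

```text
t 4.15 pos [ 0.658  -0.1412  0.1184] F [-3.7  0.   2.2] T [ 0.21  0.81 -0.06] w 0.018 q [ 0.12  0.49  0.04  1.41 -0.02  1.25 -0.14]
shift [ 0.0012  0.0005 -0.0016] rot [ 0.06  0.3  -0.05]
{'cups': [(np.int32(236), array([409., 261.]), np.float64(43.51), np.float64(1.06)), (np.int32(576), array([356., 302.]), np.float64(-138.08), np.float64(0.82))], 'arrow': (np.int64(58), array([ 0.5306, -0.1055,  0.0598]), np.float64(164.14)), 'bar': ((656.074462890625, -142.0614776611328), (99.17469787597656, 35.5541877746582), 82.52533721923828), 'rimc': array([ 0.65914858, -0.1462545 ,  0.13670425]), 'n': (np.int64(1235), np.int64(1464))}
```

View pics/c5.png

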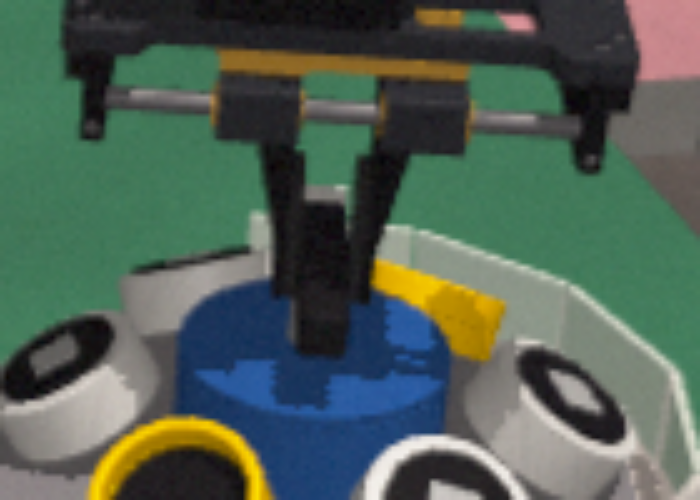

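Request:
carry_out(
  increments="0 0 0 -0.0003 0 0 0; 0 0 7 -0.0003 0 0 0; 0 0 14 -0.0003 0 0 0; 0 0 21 -0.0003 0 0 0; 0 0 28 -0.0003 0 0 0",
  squeeze=50,
)

```text
time: 4.82
ee_pos: [0.6583, -0.1413, 0.1184]
eef_rot: [0.923, -0.385, -0.002, 0.001]
ft_force: [1.6, -1.4, -1.1]
width: 0.0174
```

```bash
python3 -c "
from h import *
go([.659,-.142,.120],down(-17))
p,W,m=snap('side','6');print(tray_fit(p,W,np.array([.659,-.142])))
cv2.imwrite('pics/c6.png',cv2.resize(p[200:350,280:480],None,fx=4,fy=4))
"
```

```text
t 4.83 pos [ 0.6583 -0.1413  0.1184] F [ 1.6 -1.4 -1.1] T [-0.11 -0.31  0.39] w 0.0174 q [ 0.05  0.49  0.12  1.42 -0.06  1.25 -0.61]
shift [ 0.001  -0.     -0.0016] rot [  0.13   0.2  -28.25]
{'cups': [(np.int32(343), array([415., 264.]), np.float64(28.86), np.float64(1.23)), (np.int32(607), array([347., 297.]), np.float64(-152.44), np.float64(0.89))], 'arrow': (np.int64(56), array([ 0.5307, -0.1055,  0.0598]), np.float64(164.11)), 'bar': ((657.9650268554688, -143.6015625), (99.85264587402344, 36.44631576538086), 31.821855545043945), 'rimc': array([ 0.65935164, -0.14549191,  0.13724083]), 'n': (np.int64(1229), np.int64(1503))}
```

View pics/c6.png

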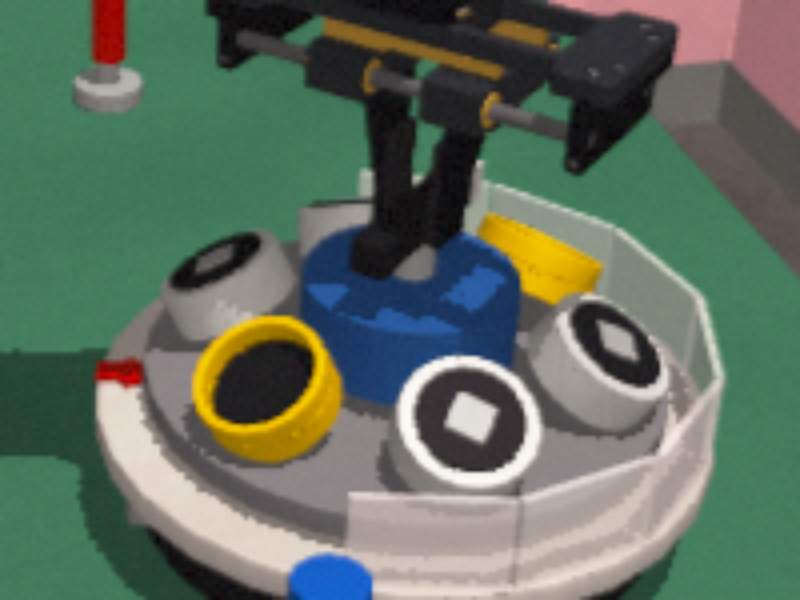

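The tray follows clockwise: cup at side-view angle −138° → −152°, now at crop (265,385) heading for the arrow (118,372). So clockwise grips. Continuing, stopping short of the mark.

Request:
carry_out(
  increments="0 0 7 0 0 0 0; 0 0 15 0 0 0 0; 0 0 23 0 0 0 0; 0 0 31 0 0 0 0; 0 0 38 0 0 0 0",
)

```text
time: 5.5
ee_pos: [0.6585, -0.1417, 0.1184]
eef_rot: [0.745, -0.667, -0.001, 0.001]
ft_force: [0.5, -2.3, -0.8]
width: 0.0175
```

```bash
python3 -c "
from h import *
go([.659,-.142,.120],down(-17))
for n in('side','scene','wrist'):
  p,W,m=snap(n,'7');o=tray_fit(p,W,np.array([.659,-.142]));print(n,o['cups'],o.get('arrow'))
"
```

```text
t 5.5 pos [ 0.6585 -0.1417  0.1184] F [ 0.5 -2.3 -0.8] T [-0.19 -0.    0.39] w 0.0175 q [-0.03  0.49  0.24  1.42 -0.12  1.24 -1.24]
shift [ 0.0003 -0.0005 -0.0016] rot [  0.19   0.11 -66.71]
side [(np.int32(615), array([335., 281.]), np.float64(-190.24), np.float64(1.09)), (np.int32(622), array([428., 280.]), np.float64(-10.15), np.float64(1.16))] (np.int64(57), array([ 0.5309, -0.1048,  0.0595]), np.float64(163.82))
scene [(np.int32(434), array([268., 354.]), np.float64(-13.05), np.float64(0.81))] None
wrist [(np.int32(7456), array([368., 113.]), np.float64(-11.04), np.float64(0.61))] None
```

View pics/wrist7.png

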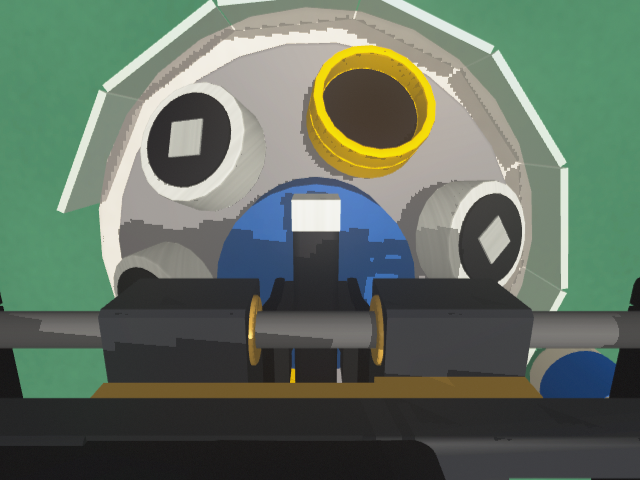

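View pics/side7.png

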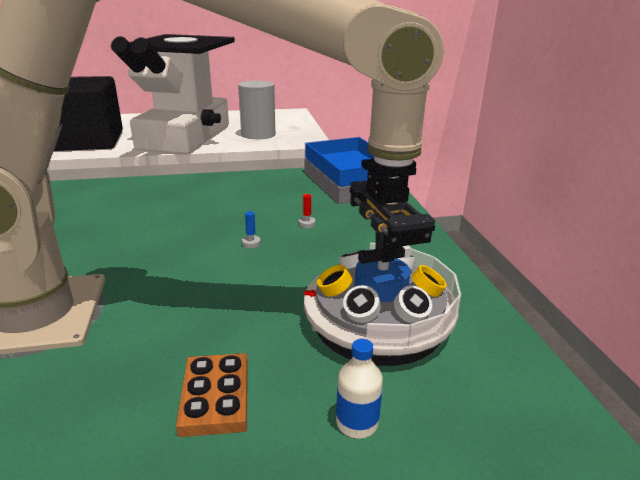

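Request:
carry_out(
  increments="0 0 1 0 0 0 0; 0 0 2 0 0 0 0; 0 0 3 0 0 0 0; 0 0 3 0 0 0 0; 0 0 3 0 0 0 0.03",
)

```text
time: 6.28
ee_pos: [0.6584, -0.1415, 0.1184]
eef_rot: [0.729, -0.685, -0.001, 0.001]
ft_force: [0.2, 0.1, 0.2]
width: 0.0222
```

Request:
carry_out(
  increments="0 0 0 0 0 0 0.05; 0 0 0 0 0 0 0.05; 0 0 0 0 0 -0.05 0.05; 0 0 0 0 0 -0.1 0.05; 0 0 0 0 0 -0.15 0.05",
  squeeze=20,
)

```text
time: 6.9
ee_pos: [0.6588, -0.1413, 0.2701]
eef_rot: [0.729, -0.685, -0.001, 0.001]
ft_force: [1.1, -0.0, 1.1]
width: 0.0493
```

```bash
python3 -c "
from h import *
go([.659,-.142,.120],down(-17))
for n in('side','scene','wrist'):
  p,W,m=snap(n,'8');
  for c in ([.659,-.142],[.6585,-.1407]): o=tray_fit(p,W,np.array(c));print(n,o['cups'],o.get('arrow'),o.get('bar'),o['rimc'])
"
```

```text
t 6.9 pos [ 0.6588 -0.1413  0.2701] F [ 1.1 -0.   1.1] T [ 0.01  0.04 -0.07] w 0.0493 q [-0.04  0.43  0.27  1.2  -0.11  1.53 -1.29]
shift [ 0.0007 -0.0007  0.1501] rot [  0.19   0.12 -69.4 ]
side [(np.int32(617), array([334., 279.]), np.float64(165.85), np.float64(1.06)), (np.int32(648), array([429., 282.]), np.float64(-14.37), np.float64(1.12))] (np.int64(58), array([ 0.5305, -0.1047,  0.0596]), np.float64(163.81)) ((657.755859375, -142.9917449951172), (97.01101684570312, 20.722858428955078), 4.669797897338867) [ 0.65900062 -0.14609772  0.13677841]
side [(np.int32(617), array([334., 279.]), np.float64(166.7), np.float64(0.93)), (np.int32(648), array([429., 282.]), np.float64(-14.77), np.float64(0.97))] (np.int64(58), array([ 0.5305, -0.1047,  0.0596]), np.float64(164.28)) ((657.755859375, -142.9917449951172), (97.01101684570312, 20.722858428955078), 4.669797897338867) [ 0.65902996 -0.14570262  0.1368479 ]
scene [(np.int32(469), array([292., 269.]), np.float64(167.39), np.float64(0.89)), (np.int32(438), array([266., 353.]), np.float64(-15.46), np.float64(0.75))] None ((659.5944213867
[... 341 characters left out ...]
670654297, 18.061304092407227), 4.379199028015137) [ 0.66201717 -0.14139759  0.13748582]
wrist [(np.int32(2267), array([343., 130.]), np.float64(-13.38), np.float64(0.69)), (np.int32(1260), array([288., 290.]), np.float64(165.21), np.float64(0.63))] None ((658.8220825195312, -140.5897216796875), (96.50934600830078, 18.057552337646484), 4.505871295928955) [ 0.65557083 -0.14026702  0.13408492]
wrist [(np.int32(2267), array([343., 130.]), np.float64(-14.18), np.float64(0.49)), (np.int32(1260), array([288., 290.]), np.float64(165.84), np.float64(0.48))] None ((658.8220825195312, -140.5897216796875), (96.50934600830078, 18.057552337646484), 4.505871295928955) [ 0.65540197 -0.1400432   0.13400729]
```

View pics/wrist8.png

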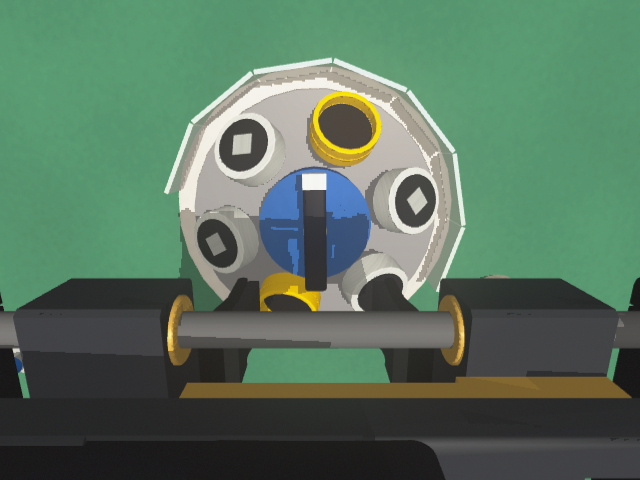

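```bash
cat >> h.py <<'E'
def joint(p,W,a0,c0=(.659,-.142)):
    M=masks(p);x,y,z=[W[...,i] for i in range(3)];rr=np.hypot(x-c0[0],y-c0[1])
    ym=M['yel']&(rr<.14)&(z>.085)&(z<.13)
    ym=cv2.erode(ym.astype(np.uint8),np.ones((2,2)))>0
    Q=W[ym]
    def f(q):
        ds=[]
        for k in(0,np.pi):
            a=q[2]+k;ax=np.array([.5*np.cos(a),.5*np.sin(a),np.sqrt(.75)])
            v=Q-np.array([q[0]+.088*np.cos(a),q[1]+.088*np.sin(a),.097+q[3]]);h=v@ax;rad=np.linalg.norm(v-h[:,None]*ax,axis=1)
            ds+= [np.abs(rad-.031)+np.maximum(h-.012,0),np.abs(h-.012)+np.maximum(.026-rad,0)+np.maximum(rad-.031,0),
              np.abs(rad-.026)+np.maximum(h-.012,0)+np.maximum(-h,0)]
        return np.minimum(np.minimum.reduce(ds),.006)
    from scipy.optimize import minimize
    s=minimize(lambda q:f([q[0]/1e3,q[1]/1e3,np.radians(q[2]),q[3]/1e3]).mean()*1e3,[c0[0]*1e3,c0[1]*1e3,a0,0],method='Nelder-Mead',options=dict(initial_simplex=np.array([c0[0]*1e3,c0[1]*1e3,a0,0])+np.vstack([np.zeros(4),np.eye(4)*[3,3,5,2]]),maxiter=600))
    am=M['red']&(rr<.15)&(rr>.11)&(z>.04)&(z<.08);arr=None
    if am.sum()>15:
        q=np.mean(W[am],0);arr=np.degrees(np.arctan2(q[1]-s.x[1]/1e3,q[0]-s.x[0]/1e3))
    return s.x.round(2),round(s.fun,3),arr,len(Q)
E
python3 - <<'E'
from h import *
import os
for n,t,a in(('wrist','1',222),('wrist','2',222),('wrist','8',166),('side','0',222),('side','5',222),('side','7',169),('side','8',166),('scene','0',222),('scene','8',166)):
    p=cv2.imread(f"pics/{n}{t}.png");d=np.load(f"{n}{t}.npy");f=f'{n}{t}m.npz';m=dict(np.load(f)) if os.path.exists(f) else r.camera_model(n)
    print(n,t,*joint(p,cloud(d,m),a))
E
```

```text
wrist 1 [ 6.5847e+02 -1.4087e+02  2.2257e+02  5.7000e-01] 0.423 162.64416954069893 3539
wrist 2 [ 6.5846e+02 -1.4081e+02  2.2247e+02  5.8000e-01] 0.376 162.68042817510081 6438
wrist 8 [ 6.5846e+02 -1.4064e+02  1.6584e+02  5.4000e-01] 0.408 None 3088
side 0 [ 6.5747e+02 -1.4165e+02  2.2265e+02  6.2000e-01] 0.815 163.97108800290837 609
side 5 [ 657.38 -141.54  222.72    0.74] 0.803 164.02918937511362 588
side 7 [ 6.5755e+02 -1.4154e+02  1.6980e+02  2.5000e-01] 0.952 164.01430318661218 997
side 8 [ 6.5752e+02 -1.4145e+02  1.6592e+02  5.1000e-01] 0.938 164.03461107386204 1028
scene 0 [ 6.5866e+02 -1.4394e+02  2.2274e+02  3.4000e-01] 0.768 None 782
scene 8 [ 6.5870e+02 -1.4445e+02  1.6599e+02  4.9000e-01] 0.784 None 664
```

```bash
python3 - <<'E'
from h import *
a=cv2.imread('pics/wrist1.png');b=cv2.imread('pics/wrist8.png');c=cv2.imread('pics/wrist2.png');s=cv2.imread('pics/side8.png')
R4=lambda i:cv2.resize(i,(260,260),interpolation=cv2.INTER_NEAREST)
cv2.imwrite('pics/m.png',np.vstack([np.hstack([R4(a[30:95,250:315]),R4(a[260:325,380:445]),R4(a[170:235,160:225])]),np.hstack([R4(b[160:225,140:205]),R4(b[250:315,410:475]),R4(s[270:310,295:335])])]))
# arrow pca, wrist1
for n,t in(('wrist','1'),('wrist','2'),('side','8')):
    p=cv2.imread(f'pics/{n}{t}.png');m=dict(np.load(f'{n}{t}m.npz'));W=cloud(np.load(f'{n}{t}.npy'),m);M=masks(p)['red']
    rr=np.hypot(W[...,0]-.659,W[...,1]+.142);am=M&(rr<.16)&(rr>.11)&(W[...,2]>.04)&(W[...,2]<.08);Q=W[am]
    v,u=np.nonzero(am);print(n,t,u.min(),u.max(),v.min(),v.max(),Q.min(0).round(4),Q.max(0).round(4),Q.mean(0).round(4))
    print(cv2.minAreaRect((Q[:,:2]*1000).astype(np.float32)))
E
```

```text
wrist 1 180 193 192 209 [ 0.5186 -0.1102  0.0583] [ 0.5381 -0.0929  0.0623] [ 0.5279 -0.1001  0.0602]
((527.939697265625, -98.81928253173828), (18.731225967407227, 14.374809265136719), 67.12443542480469)
wrist 2 116 130 232 247 [ 0.5186 -0.1051  0.0581] [ 0.5318 -0.0929  0.062 ] [ 0.5248 -0.0991  0.0603]
((525.160888671875, -99.66984558105469), (11.707732200622559, 10.763948440551758), 74.27511596679688)
side 8 304 315 290 296 [ 0.5191 -0.1142  0.0565] [ 0.5405 -0.0929  0.0619] [ 0.5299 -0.1049  0.0595]
((529.5751342773438, -104.3410415649414), (18.57673454284668, 21.644601821899414), 77.08965301513672)
```

View pics/m.png

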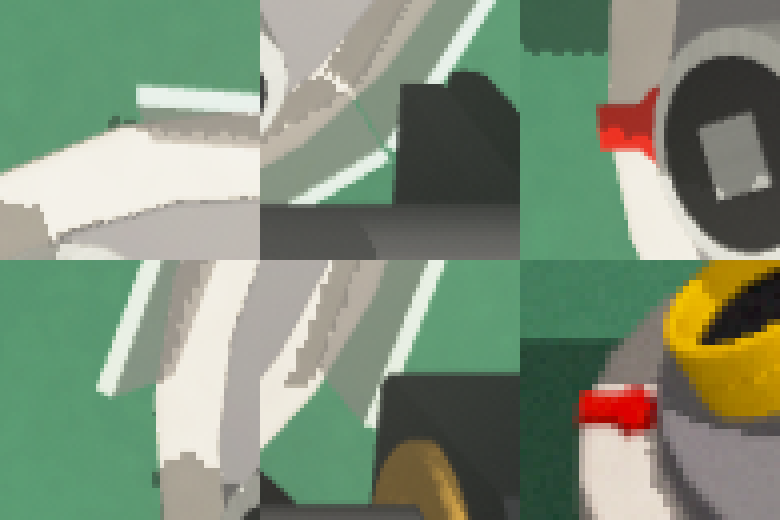

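```bash
python3 - <<'E'
from h import *
def ray(n,t,u,v,zz):
    m=dict(np.load(f'{n}{t}m.npz'));K=m['K'];T=m['extrinsics'];d=T[:3,:3]@[(u-K[0,2])/K[0,0],(v-K[1,2])/K[1,1],1];o=T[:3,3];return o+d*(zz-o[2])/d[2]
cw=np.array([.6585,-.1408]);cs=np.array([.6575,-.1415])
for lab,n,t,u,v,z,c in(('guardR','wrist','8',166.5,192.5,.1,cw),('guardL','wrist','8',438,291.7,.1,cw),('guard','wrist','1',284.3,54.3,.1,cw),
  ('arrow','wrist','1',182,202,.060,cw),('arrow','wrist','1',188,202,.060,cw),('arrow','wrist','2',119,239.5,.060,cw),('arr','side','8',306,292.5,.0605,cs),('arr','side','8',313,292.8,.0605,cs)):
    q=ray(n,t,u,v,z);e=q[:2]-c;print(lab,n,t,q.round(4),np.hypot(*e).round(4),np.degrees(np.arctan2(e[1],e[0])).round(2))
E
```

```text
guardR wrist 8 [ 0.6766 -0.0012  0.1   ] 0.1407 82.62
guardL wrist 8 [ 0.594  -0.2675  0.1   ] 0.1422 -116.95
guard wrist 1 [ 0.6763 -0.0014  0.1   ] 0.1406 82.71
arrow wrist 1 [ 0.5226 -0.0995  0.06  ] 0.142 163.08
arrow wrist 1 [ 0.5289 -0.1014  0.06  ] 0.1355 163.1
arrow wrist 2 [ 0.5216 -0.0986  0.06  ] 0.1433 162.89
arr side 8 [ 0.5229 -0.105   0.0605] 0.1395 164.84
arr side 8 [ 0.5358 -0.1083  0.0605] 0.1261 164.73
```

The guard ends (82.65° and −116.95°) bisect to −17.15°, so the station front is at 162.85°. The wrist view of the arrow gives 163.0°. The cup is at 165.85°, so about 3° clockwise remains. Regripping.

Request:
carry_out(
  increments="0 0 0 0 0 0.05 0.05; 0 0 0 0 0 0.1 0.05; 0 0 0 0 0 0.14 0.05; 0 0 0 0 0 0.152 0.04; 0 0 0 0 0 0.152 0.03",
)

```text
time: 7.68
ee_pos: [0.6603, -0.1419, 0.1195]
eef_rot: [0.729, -0.685, 0.001, 0.0]
ft_force: [-0.4, -0.2, 0.9]
width: 0.0371
```

Request:
carry_out(
  increments="0 0 0 0 0 0 0.01; 0 0 0 0 0 0 0; 0 0 0 0 0 0 0; 0 0 0 0 0 0 0; 0 0 0 0 0 0 0",
  squeeze=50,
)

```text
time: 8.3
ee_pos: [0.6612, -0.1417, 0.1211]
eef_rot: [0.729, -0.684, 0.001, -0.001]
ft_force: [-1.1, 1.3, 6.2]
width: 0.0177
```

```bash
python3 -c "
from h import *
go([.6584,-.1415,.1184],down(-89))
p,W,m=snap('side','9');print(joint(p,W,166))
"
```

```text
t 8.3 pos [ 0.6612 -0.1417  0.1211] F [-1.1  1.3  6.2] T [0.43 0.28 0.06] w 0.0177 q [-0.04  0.49  0.25  1.42 -0.12  1.24 -1.28]
shift [-0.0004  0.0028  0.0027] rot [-0.18 -0.06  2.62]
(array([ 6.5749e+02, -1.4158e+02,  1.6588e+02,  2.5000e-01]), np.float64(0.953), np.float64(164.11096015770764), 1001)
```

Request:
carry_out(
  increments="0 0 1 0 0 0 0; 0 0 2 0 0 0 0; 0 0 3 0 0 0 0; 0 0 3 0 0 0 0; 0 0 3 0 0 0 0",
)

```text
time: 8.98
ee_pos: [0.6612, -0.1418, 0.1211]
eef_rot: [0.711, -0.703, 0.002, -0.001]
ft_force: [-0.1, -0.0, -0.1]
width: 0.0174
```

```bash
python3 -c "
from h import *
go([.6584,-.1415,.1184],down(-89))
p,W,m=snap('side','10');print(joint(p,W,163))
"
```

```text
t 8.97 pos [ 0.6612 -0.1418  0.1211] F [-0.1 -0.  -0.1] T [0.01 0.08 0.02] w 0.0174 q [-0.04  0.49  0.26  1.42 -0.13  1.24 -1.33]
shift [-0.0004  0.0028  0.0027] rot [-0.18 -0.06 -0.38]
(array([ 6.5779e+02, -1.4149e+02,  1.6338e+02,  5.9000e-01]), np.float64(0.977), np.float64(164.05741745259706), 1028)
```

Request:
carry_out(
  increments="0 0 0 0 0 0 0.05; 0 0 0 0 0 0 0.05; 0 0 0 0 0 -0.03 0.05; 0 0 0 0 0 -0.09 0.05; 0 0 0 0 0 -0.15 0.05",
  squeeze=20,
)

```text
time: 9.65
ee_pos: [0.6603, -0.1416, 0.2728]
eef_rot: [0.711, -0.703, 0.001, -0.001]
ft_force: [1.1, 0.0, 0.1]
width: 0.0489
```

```bash
python3 -c "
from h import *
go([.6584,-.1415,.1184],down(-89))
for n in('wrist','scene','side'):
  p,W,m=snap(n,'11');print(n,joint(p,W,163))
  if n!='wrist':
    M=masks(p)['red'];z=W[...,2];a=M&(np.hypot(W[...,0]-.6,W[...,1]-.3)<.05);Q=W[a&(z>.035)&(z<.08)];print(circ(Q,.0115),Q[:,2].max(),W[a][:,2].max())
    b=(np.hypot(W[...,0]-.6,W[...,1]-.3)<.05)&(abs(z-.014)<.004);print('base',b.sum(),circ(W[b],.023),W[b].mean(0))
"
```

```text
t 9.65 pos [ 0.6603 -0.1416  0.2728] F [1.1 0.  0.1] T [ 0.1   0.04 -0.05] w 0.0489 q [-0.05  0.43  0.28  1.2  -0.12  1.53 -1.34]
shift [-0.0003  0.0023  0.1544] rot [-0.15 -0.06 -0.38]
wrist (array([ 6.5845e+02, -1.4061e+02,  1.6331e+02,  5.5000e-01]), np.float64(0.4), None, 3168)
scene (array([ 6.5871e+02, -1.4433e+02,  1.6347e+02,  3.4000e-01]), np.float64(0.782), None, 713)
[0.59521436 0.30290503 0.05      ] 0.079359761516124 0.0879139841277149
base 263 [0.59024384 0.30642169 0.05      ] [0.60054339 0.29873414 0.01346654]
side (array([ 6.5764e+02, -1.4147e+02,  1.6332e+02,  6.0000e-01]), np.float64(0.95), np.float64(163.97298113804968), 1017)
[0.59419504 0.30545988 0.05      ] 0.07973115082057147 0.08740343424224539
base 104 [0.5953368  0.30885554 0.05      ] [0.59330177 0.29806547 0.0142769 ]
```

View pics/wrist11.png

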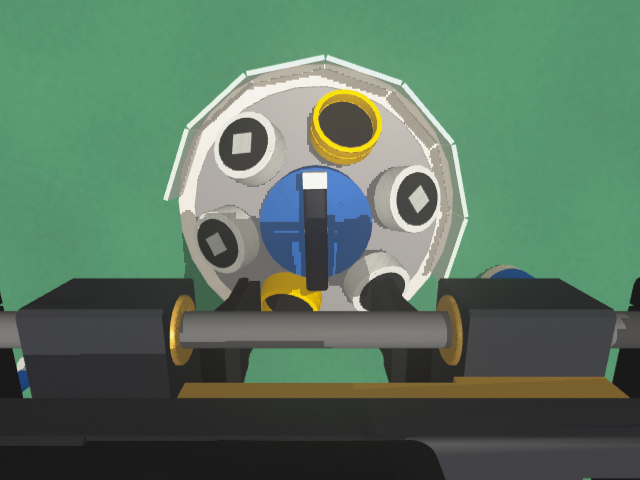

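The cup now measures 163.3° against a target of 162.9°, less than 1 mm off; all three cameras agree within 0.2°. In the wrist picture it sits at the bottom (290,292) and the guard opening is symmetric about it. Now to the red holder.

```bash
python3 -c "
from h import *
go([.595,.3055,.22],down(-17))"
```

```text
t 9.8 pos [ 0.6622 -0.1422  0.2754] F [-0.7 -0.5 -0.8] T [ 0.02  0.11 -0.03] w 0.0499 q [-0.05  0.42  0.28  1.19 -0.12  1.53 -1.34]
shift [-0.4485  0.0629  0.0538] rot [ -0.41  -0.46 -72.39]
```

Request:
carry_out(
  increments="0 0 -8 -0.04 0.006 0 0.06; 0 0 -17 -0.095 0.013 0 0.07; 0 0 -26 -0.15 0.021 0 0.08; 0 0 -35 -0.205 0.029 0 0.08; 0 0 -44 -0.26 0.036 0 0.08",
)

```text
time: 10.42
ee_pos: [0.6225, 0.1191, 0.2734]
eef_rot: [0.924, -0.383, 0.004, -0.001]
ft_force: [1.1, 0.2, 0.7]
width: 0.0791
```

```bash
python3 -c "
from h import *
go([.595,.3055,.22],down(-17))"
```

```text
t 10.43 pos [0.6225 0.1191 0.2734] F [1.1 0.2 0.7] T [0.01 0.02 0.01] w 0.0791 q [-0.31  0.32  0.06  1.32 -0.01  1.5  -1.04]
shift [-0.1518 -0.1119  0.0527] rot [ -0.13  -0.49 -28.09]
```

Request:
carry_out(
  increments="0 0 -7 -0.038 -0.028 0 0.08; 0 0 -14 -0.076 -0.056 0 0.08; 0 0 -21 -0.115 -0.084 0.01 0.08; 0 -0.3 -28 -0.1518 -0.112 0.02 0.08; 0 -0.3 -28 -0.1518 -0.112 0.02 0.08",
)

```text
time: 11.05
ee_pos: [0.5918, 0.3102, 0.2497]
eef_rot: [0.989, -0.145, -0.0, -0.0]
ft_force: [0.4, -0.7, -0.9]
width: 0.0799
```

```bash
python3 -c "
from h import *
go([.595,.3055,.22],down(-17))
p,W,m=snap('wrist','12')
M=masks(p)['red'];z=W[...,2];a=M&(np.hypot(W[...,0]-.595,W[...,1]-.305)<.05)
Q=W[a&(abs(z-.085)<.004)];print('top',len(Q),circ(Q,.0115),Q.mean(0))
b=(np.hypot(W[...,0]-.595,W[...,1]-.3055)<.05)&(abs(z-.014)<.003);print('base',b.sum(),circ(W[b],.023),W[b].mean(0))
print(cv2.minEnclosingCircle((Q[:,:2]*1000).astype(np.float32)),cv2.minEnclosingCircle((W[b][:,:2]*1000).astype(np.float32)))
"
```

```text
t 11.05 pos [0.5918 0.3102 0.2497] F [ 0.4 -0.7 -0.9] T [-0.04  0.04  0.01] w 0.0799 q [-0.49  0.41 -0.09  1.24  0.04  1.49 -0.86]
shift [0.0044 0.0036 0.0297] rot [-0.01  0.05  0.38]
top 434 [0.60217341 0.305341   0.05      ] [0.5957616  0.3065938  0.08559735]
base 777 [0.59375561 0.2987141  0.05      ] [0.59706126 0.31229277 0.01449215]
((595.6553344726562, 306.24853515625), 11.087726593017578) ((595.4974365234375, 306.1654968261719), 22.780231475830078)
```

View pics/wrist12.png

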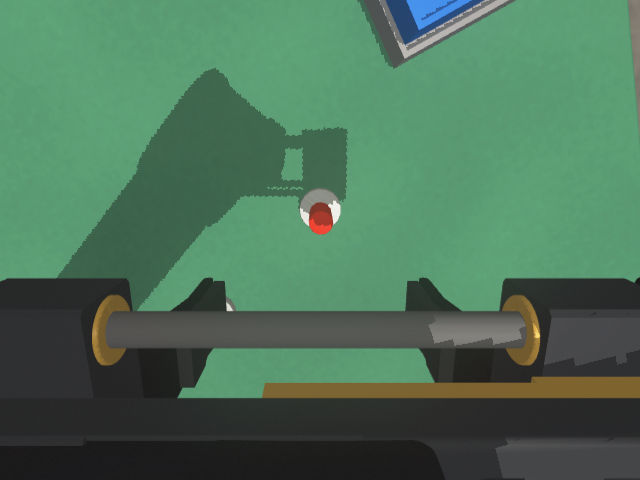

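The red holder is clear at (320,212) with nothing near the descent path; it stands at (0.5955, 0.3057).

```bash
python3 -c "
from h import *
go([.5955,.3057,.016],down(-17))"
```

```text
t 11.1 pos [0.5933 0.3073 0.2507] F [ 0.1 -0.5  1. ] T [-0.06  0.    0.01] w 0.0802 q [-0.49  0.41 -0.09  1.24  0.04  1.49 -0.86]
shift [0.0023 0.0008 0.2347] rot [ 0.02 -0.07  0.09]
```

Request:
carry_out(
  increments="0 0 0 0.0023 0.0008 0.05 0.08; 0 0 0 0.0023 0.0008 0.11 0.075; 0 0 0 0.0023 0.0008 0.165 0.07; 0 0 0 0.0023 0.0008 0.2 0.06; 0 0 0 0.0023 0.0008 0.2 0.06",
)

```text
time: 11.72
ee_pos: [0.594, 0.303, 0.0476]
eef_rot: [0.989, -0.148, -0.002, 0.002]
ft_force: [-0.5, -0.4, 0.2]
width: 0.0614
```

```bash
python3 -c "
from h import *
go([.5955,.3057,.016],down(-17))
p,W,m=snap('wrist','13')
M=masks(p)['red'];z=W[...,2];a=M&(np.hypot(W[...,0]-.595,W[...,1]-.305)<.05);Q=W[a]
print(Q.mean(0),Q.max(0),len(Q))
"
```

```text
t 11.72 pos [0.594  0.303  0.0476] F [-0.5 -0.4  0.2] T [-0.  0.  0.] w 0.0614 q [-0.48  0.54 -0.09  1.49  0.05  1.12 -0.87]
shift [ 0.0007 -0.0032  0.0316] rot [ 0.3   0.14 -0.04]
[0.59764329 0.31201511 0.07670695] [0.60699948 0.31786741 0.087376  ] 2452
```

View pics/wrist13.png

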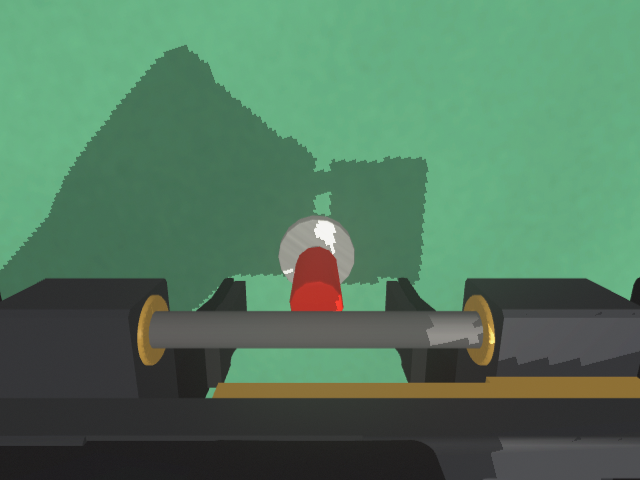

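The red grip (317,280) is centred between the fingers (235 and 397). Going down the rest of the way and closing.

Request:
carry_out(
  increments="0.3 0 0 0.0008 -0.0028 0.012 0.06; 0.3 0 0 0.0008 -0.0028 0.024 0.055; 0.3 0 0 0.0008 -0.0028 0.031 0.05; 0.3 0 0 0.0008 -0.0028 0.031 0.045; 0.3 0 0 0.0008 -0.0028 0.031 0.04",
)

```text
time: 12.4
ee_pos: [0.5973, 0.3068, 0.0197]
eef_rot: [0.989, -0.148, 0.001, -0.002]
ft_force: [0.2, 0.4, 0.5]
width: 0.0431
```

```bash
python3 -c "
from h import *
go([.5955,.3057,.016],down(-17))"
```

```text
t 12.4 pos [0.5973 0.3068 0.0197] F [0.2 0.4 0.5] T [-0.04  0.06  0.01] w 0.0431 q [-0.47  0.57 -0.09  1.51  0.05  1.07 -0.87]
shift [-0.0014  0.0016  0.0037] rot [-0.21 -0.04 -0.02]
```

Request:
carry_out(
  increments="-0.2 0 0 -0.0014 0.0014 0.0035 0.043; -0.2 0 0 -0.0014 0.0014 0.0035 0.043; -0.2 0 0 -0.0014 0.0014 0.0035 0.02; -0.2 0 0 -0.0014 0.0014 0.0035 0; -0.2 0 0 -0.0014 0.0014 0.0035 0",
  squeeze=15,
)

```text
time: 13.02
ee_pos: [0.5955, 0.3059, 0.0162]
eef_rot: [0.989, -0.148, 0.0, -0.0]
ft_force: [-0.6, -0.5, 0.5]
width: 0.0227
```

Request:
carry_out(
  increments="0 0 0 0 0 0 0; 0 0 0 0 0 0 0; 0 0 0 0 0 0 0; 0 0 0 0 0 0 0; 0 0 0 0 0 0 0",
  squeeze=45,
)

```text
time: 13.65
ee_pos: [0.5955, 0.3059, 0.0162]
eef_rot: [0.989, -0.148, 0.0, -0.0]
ft_force: [0.5, 0.6, -0.6]
width: 0.0218
```

```bash
python3 -c "
from h import *
go([.5955,.3057,.016],down(-17))"
```

```text
t 13.65 pos [0.5955 0.3059 0.0162] F [ 0.5  0.6 -0.6] T [-0.03 -0.    0.02] w 0.0218 q [-0.48  0.57 -0.09  1.51  0.06  1.06 -0.88]
shift [0.     0.0002 0.0002] rot [-0.01 -0.04 -0.02]
```

Request:
carry_out(
  increments="0 0 0 0 0 -0.03 0; 0 0 0 0 0 -0.085 0; 0 0 0 0 0 -0.14 0; 0 0 0 0 0 -0.195 0; 0 0 0 0 0 -0.24 0",
)

```text
time: 14.28
ee_pos: [0.5954, 0.3058, 0.2586]
eef_rot: [0.989, -0.148, 0.001, -0.0]
ft_force: [0.9, 0.2, -1.5]
width: 0.0218
```

```bash
cat >> h.py <<'E'
AZ=np.radians(163.3);FL=np.array([.6583+.088*np.cos(AZ),-.1415+.088*np.sin(AZ),.097]);AX=np.array([.5*np.cos(AZ),.5*np.sin(AZ),np.sqrt(.75)])
def ins(gap,h=.0162,fl=FL):
    z=-AX;y=np.cross(z,[-np.cos(AZ),-np.sin(AZ),0]);y/=np.linalg.norm(y);x=np.cross(y,z)
    return fl+AX*(h+gap),R.from_matrix(np.stack([x,y,z],1))
E
python3 -c "
from h import *
p,W,m=snap('side','14')
p,W,m=snap('scene','14')
P,A=ins(.08);print(P,A.as_matrix().round(3));go(P,A)"
```

```text
[ 0.52794036 -0.10239023  0.18031164] [[ 0.829 -0.287  0.479]
 [-0.249 -0.958 -0.144]
 [ 0.5    0.    -0.866]]
t 14.38 pos [0.5971 0.3069 0.2624] F [-1.  -0.7 -1.9] T [ 0.05  0.03 -0.02] w 0.0219 q [-0.48  0.41 -0.09  1.22  0.03  1.51 -0.86]
shift [0.0532 0.4122 0.0797] rot [-0.28 29.62 -0.42]
```

View pics/side14.png

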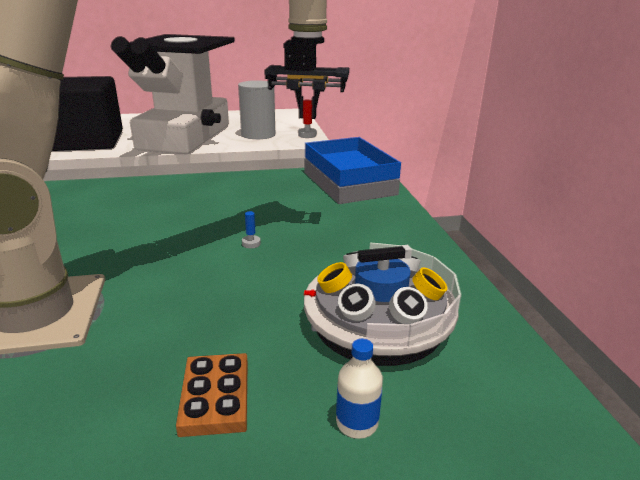

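The holder hangs upright in the gripper at (307,115). Carrying it over with the tilt.

Request:
carry_out(
  increments="0 0 0 0.004 0.035 0 0; 0 4 0 0.011 0.09 0 0; 0 8 0 0.018 0.145 0 0; 0 12 0 0.025 0.2 0 0; 0 16 0 0.033 0.255 0 0",
)

```text
time: 15.0
ee_pos: [0.553, 0.0515, 0.2599]
eef_rot: [0.979, -0.147, 0.142, 0.018]
ft_force: [0.3, -0.3, -1.2]
width: 0.0218
```

```bash
python3 -c "
from h import *
P,A=ins(.08);go(P,A)"
```

```text
t 15.0 pos [0.553  0.0515 0.2599] F [ 0.3 -0.3 -1.2] T [ 0.1   0.42 -0.04] w 0.0218 q [-0.29 -0.06  0.01  1.8   0.16  1.16 -0.62]
shift [-0.002   0.155   0.0814] rot [-0.18 13.55 -0.43]
```

Request:
carry_out(
  increments="0 3 -0.1 0 0.05 0.01 0; 0 7 -0.2 -0.001 0.1 0.025 0; -0.1 11 -0.3 -0.002 0.14 0.045 0; -0.2 13.5 -0.4 -0.002 0.155 0.065 0; -0.2 13.5 -0.4 -0.002 0.155 0.08 0",
)

```text
time: 15.62
ee_pos: [0.5255, -0.1036, 0.1793]
eef_rot: [0.956, -0.142, 0.255, 0.038]
ft_force: [1.0, 0.4, -1.8]
width: 0.0221
```

```bash
python3 -c "
from h import *
P,A=ins(.04);go(P,A)
for n in ('wrist','scene','side'): snap(n,'15')
p=cv2.imread('pics/side15.png');cv2.imwrite('pics/c15.png',cv2.resize(p[150:330,280:480],None,fx=3,fy=3))"
```

```text
t 15.62 pos [ 0.5255 -0.1036  0.1793] F [ 1.   0.4 -1.8] T [0.28 0.81 0.01] w 0.0221 q [-0.16 -0.26  0.14  2.21  0.29  0.71 -0.48]
shift [ 0.0024 -0.0019  0.0401] rot [ 0.09  0.16 -0.12]
```

View pics/c15.png

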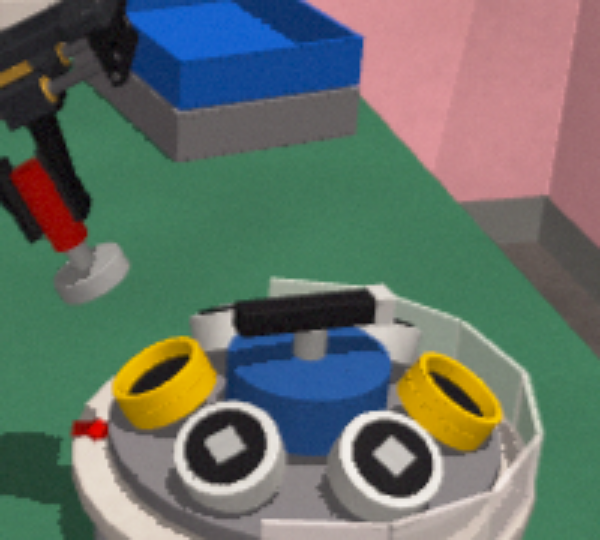

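View pics/wrist15.png

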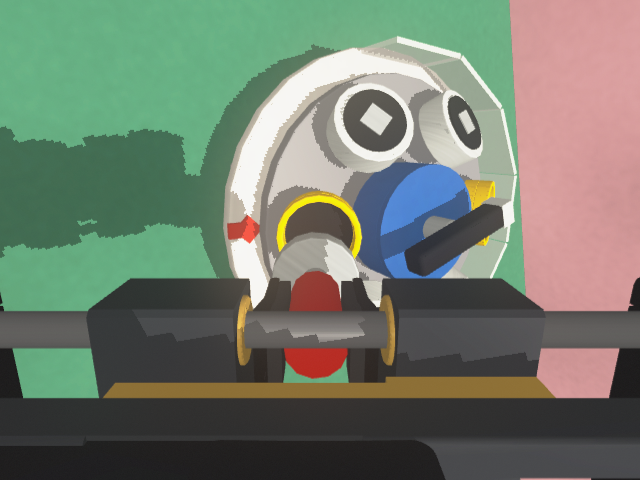

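Request:
carry_out(
  increments="0 0 0 0.0024 -0.0019 0.012 0; 0 0 0 0.0024 -0.0019 0.025 0; 0 0 0 0.0024 -0.0019 0.04 0; 0 0 0 0.0024 -0.0019 0.052 0; 0 0 0 0.0024 -0.0019 0.055 0",
)

```text
time: 16.4
ee_pos: [0.555, -0.1092, 0.1325]
eef_rot: [0.956, -0.141, 0.253, 0.038]
ft_force: [0.3, -0.7, -1.9]
width: 0.0222
```

```bash
python3 -c "
from h import *
P,A=ins(.0);go(P,A)
for n in ('wrist','scene','side'): snap(n,'16')
p=cv2.imread('pics/side16.png');q=cv2.imread('pics/scene16.png')
cv2.imwrite('pics/c16.png',np.hstack([cv2.resize(p[220:330,290:390],(400,440)),cv2.resize(q[210:320,240:340],(400,440))]))"
```

```text
t 16.4 pos [ 0.555  -0.1092  0.1325] F [ 0.3 -0.7 -1.9] T [0.26 0.79 0.03] w 0.0222 q [-0.15 -0.12  0.17  2.21  0.29  0.57 -0.48]
shift [-0.0001  0.0012  0.0246] rot [ 0.11  0.29 -0.01]
```

View pics/c16.png

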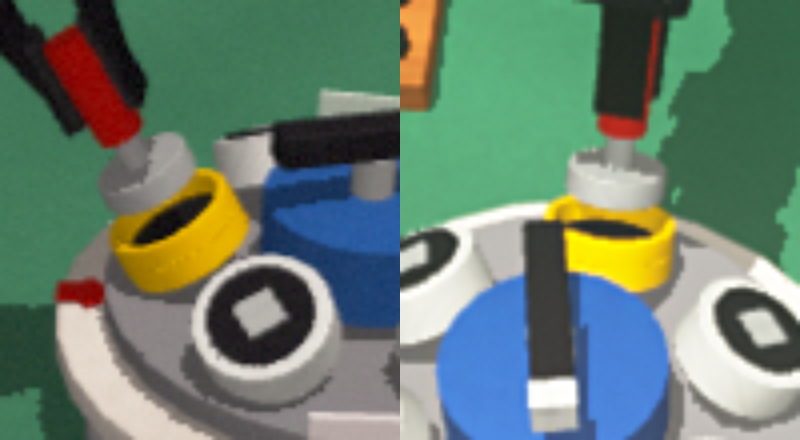

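View pics/wrist16.png

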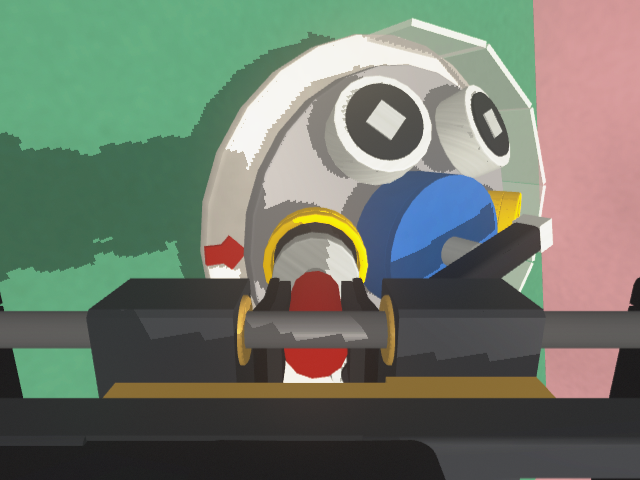

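```bash
cat > rel.py <<'E'
from h import *
import sys
def rel(n,t,gap):
    p=cv2.imread(f'pics/{n}{t}.png');W=cloud(np.load(f'{n}{t}.npy'),dict(np.load(f'{n}{t}m.npz')))
    _,A=ins(0);L=(W-FL)@A.as_matrix();h=-L[...,2];e=np.hypot(L[...,0],L[...,1]);Y=masks(p)['yel']
    hsv=cv2.cvtColor(p,cv2.COLOR_BGR2HSV)
    wall=(h>gap+.001)&(h<gap+.013)&(e<.033)&(e>.012)&(hsv[...,1]<60)
    top=(abs(h-gap-.014)<.0025)&(e<.033)&(hsv[...,1]<60)
    cupo=Y&(h<.0125)&(h>-.01)&(e<.038)&(e>.02)
    Q=L[cupo];hh=h[cupo]
    def fc(q):
        rad=np.hypot(Q[:,0]-q[0],Q[:,1]-q[1]);H=hh-q[2]
        d=np.minimum.reduce([abs(rad-.031)+np.maximum(H-.012,0),abs(H-.012)+np.maximum(.026-rad,0)+np.maximum(rad-.031,0),abs(rad-.026)+np.maximum(H-.012,0)])
        return np.minimum(d,.005)
    from scipy.optimize import minimize
    f=lambda fun,k:minimize(lambda q:fun(q/1e3).mean()*1e3,np.zeros(k),method='Nelder-Mead',options=dict(initial_simplex=np.vstack([np.zeros(k),np.eye(k)*2])))
    c=f(fc,3)
    B=L[(h>gap-.004)&(h<gap+.018)&(e<.035)&(hsv[...,1]<60)];bh=-B[:,2]-gap
    def fb(q):
        rad=np.hypot(B[:,0]-q[0],B[:,1]-q[1]);H=bh-q[2]
        d=np.minimum.reduce([abs(rad-.023)+np.maximum(H-.014,0)+np.maximum(-H,0),abs(H-.014)+np.maximum(rad-.023,0)])
        return np.minimum(d,.005)
    b=f(fb,3)
    print(n,'cup',c.x.round(2),round(c.fun,2),len(Q),'base',b.x.round(2),round(b.fun,2),len(B),'base-cup',(b.x-c.x).round(2))
if __name__=='__main__':
    for n in('wrist','scene','side'): rel(n,sys.argv[1],float(sys.argv[2]))
E
python3 rel.py 16 .0246
```

```text
wrist cup [ 0.38 -0.11  0.04] 0.22 1469 base [ 0.54 -0.8   0.45] 0.46 3077 base-cup [ 0.16 -0.68  0.41]
scene cup [ 1.    2.69 -0.44] 0.85 410 base [ 0.9   1.94 -0.28] 0.74 298 base-cup [-0.11 -0.76  0.16]
side cup [-0.31  0.29  0.18] 0.8 469 base [ 0.27 -0.99  1.4 ] 0.78 304 base-cup [ 0.57 -1.29  1.22]
```

The base sits within 1 mm of the cup axis, and the offset matches what remains to the target. Inserting.

Request:
carry_out(
  increments="0.1 0.2 0 -0.0002 0.0009 0.003 0; 0.1 0.2 0 -0.0002 0.0009 0.007 0; 0.1 0.2 0 -0.0002 0.0009 0.012 0; 0.1 0.2 0 -0.0002 0.0009 0.016 0; 0.1 0.2 0 -0.0002 0.0009 0.018 0",
)

```text
time: 17.18
ee_pos: [0.5634, -0.1125, 0.1177]
eef_rot: [0.956, -0.14, 0.256, 0.037]
ft_force: [-0.2, -0.1, -2.5]
width: 0.0219
```

```bash
python3 -c "
from h import *
P,A=ins(.0);go(P,A)
p,W,m=snap('wrist','17');p,W,m=snap('side','17');
"; python3 -c "
from rel import *
rel('wrist','17',.0066);rel('side','17',.0066)"
```

```text
t 17.18 pos [ 0.5634 -0.1125  0.1177] F [-0.2 -0.1 -2.5] T [0.28 0.83 0.02] w 0.0219 q [-0.15 -0.08  0.18  2.21  0.29  0.52 -0.48]
shift [-0.0007  0.0005  0.0073] rot [-0.02  0.02 -0.02]
wrist cup [ 0.4  -0.13  0.04] 0.23 1766 base [ 1.01 -0.09  1.17] 0.46 3085 base-cup [0.61 0.04 1.13]
side cup [-0.34  0.07  0.09] 0.81 407 base [ 0.32 -0.02  1.34] 0.81 285 base-cup [ 0.66 -0.09  1.25]
```

Request:
carry_out(
  increments="0 0 0 -0.0006 0.0001 0.002 0; 0 0 0 -0.0006 0.0001 0.004 0; 0 0 0 -0.0006 0.0001 0.0055 0; 0 0 0 -0.0006 0.0001 0.007 0; 0 0 0 -0.0006 0.0001 0.0075 0",
)

```text
time: 17.9
ee_pos: [0.5664, -0.1135, 0.111]
eef_rot: [0.956, -0.14, 0.256, 0.037]
ft_force: [-9.1, 2.1, 7.6]
width: 0.0221
```

```bash
python3 -c "
from h import *
P,A=ins(.0);go(P,A);s=r.read_state();print('along axis F',s['ft_force']@AX)"
```

```text
t 17.9 pos [ 0.5664 -0.1135  0.111 ] F [-9.1  2.1  7.6] T [ 0.32  1.5  -0.06] w 0.0221 q [-0.15 -0.07  0.18  2.21  0.29  0.51 -0.48]
shift [-0.      0.0004  0.    ] rot [-0.02  0.04 -0.02]
along axis F 11.236573255147476
```

Contact force is 11 N along the cup axis at exactly the expected floor depth. A little more push to confirm, then check.

Request:
carry_out(
  increments="0 0 0 0 0.0003 0.0005 0; 0 0 0 0 0.0003 0.001 0; 0 0 0 0 0.0003 0.001 0; 0 0 0 0 0.0003 0.001 0; 0 0 0 0 0.0003 0.001 0",
)

```text
time: 18.52
ee_pos: [0.5665, -0.1135, 0.111]
eef_rot: [0.956, -0.14, 0.256, 0.037]
ft_force: [-19.8, 5.2, 17.6]
width: 0.0223
```

```bash
python3 -c "
from h import *
P,A=ins(.0);go(P,A);s=r.read_state();print('along axis F',s['ft_force']@AX)
for n in ('wrist','scene','side'): snap(n,'18')
p=cv2.imread('pics/side18.png');q=cv2.imread('pics/scene18.png')
cv2.imwrite('pics/c18.png',np.hstack([cv2.resize(p[220:330,290:390],(400,440)),cv2.resize(q[210:320,240:340],(400,440))]))"
python3 rel.py 18 0
```

```text
t 18.52 pos [ 0.5665 -0.1135  0.111 ] F [-19.8   5.2  17.6] T [ 0.58  2.44 -0.08] w 0.0223 q [-0.15 -0.07  0.18  2.21  0.29  0.51 -0.48]
shift [-0.0001  0.0004 -0.0001] rot [-0.03  0.05 -0.03]
along axis F 25.469483413170295
wrist cup [ 0.38 -0.14  0.07] 0.23 1877 base [ 0.42 -0.11  0.46] 0.52 3478 base-cup [0.04 0.03 0.39]
scene cup [ 0.79  2.63 -0.48] 0.84 321 base [ 0.53  2.83 -0.19] 0.72 176 base-cup [-0.25  0.2   0.29]
side cup [-0.38  0.44  0.12] 0.78 409 base [-0.13 -0.14  0.67] 0.67 194 base-cup [ 0.26 -0.57  0.55]
```

View pics/c18.png

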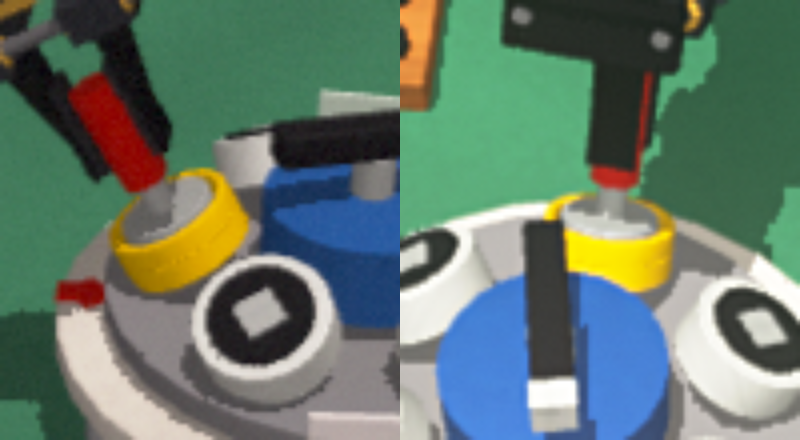

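Fully seated: base minus cup is within 0.5 mm in depth and laterally in all cameras. Relieving the push, then releasing.

Request:
carry_out(
  increments="0 0 0 0 0 -0.0003 0; 0 0 0 0 0 -0.0003 0; 0 0 0 0 0 -0.0003 0.03; 0 0 0 0 0 -0.0003 0.05; 0 0 0 0 0 -0.0003 0.055",
  squeeze=15,
)

```text
time: 19.3
ee_pos: [0.5665, -0.1135, 0.1114]
eef_rot: [0.956, -0.14, 0.256, 0.037]
ft_force: [-0.4, 0.4, 1.1]
width: 0.0423
```

```bash
python3 -c "
from h import *
P,A=ins(.0);go(P,A)
for n in ('wrist','side'): snap(n,'19')"
python3 -c "
from rel import *
rel('wrist','19',0);rel('side','19',0)"
```

```text
t 19.3 pos [ 0.5665 -0.1135  0.1114] F [-0.4  0.4  1.1] T [ 0.1   0.61 -0.01] w 0.0423 q [-0.15 -0.07  0.18  2.21  0.29  0.51 -0.48]
shift [-0.0003  0.0004  0.0003] rot [-0.04  0.02 -0.02]
wrist cup [ 0.38 -0.19  0.05] 0.24 2229 base [ 0.42 -0.09  0.49] 0.52 4269 base-cup [0.03 0.1  0.44]
side cup [-0.38  0.45  0.08] 0.83 414 base [-0.35 -0.28  0.83] 0.67 194 base-cup [ 0.03 -0.73  0.75]
```

View pics/wrist19.png

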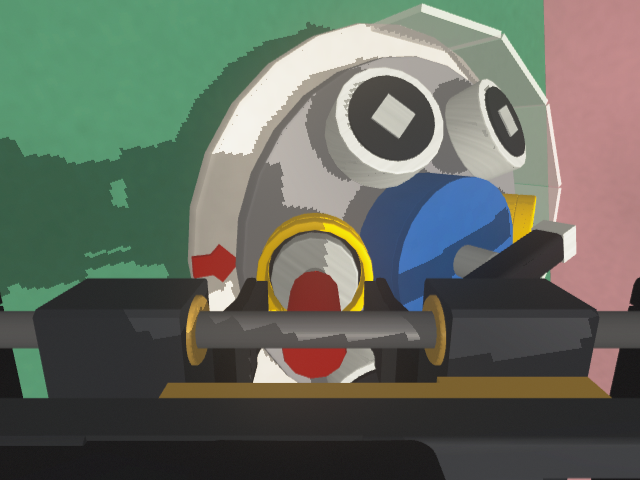

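The fingers are clear of the grip and the holder stands in the cup at (315,290). Backing out along the tool axis.

Request:
carry_out(
  increments="0 0 0 0 0 -0.012 0.055; 0 0 0 0 0 -0.03 0.055; 0 0 0 0 0 -0.06 0.055; 0 0 0 0 0 -0.1 0.055; 0 0 0 0 0 -0.14 0.055",
)

```text
time: 20.02
ee_pos: [0.4984, -0.0933, 0.2344]
eef_rot: [0.956, -0.14, 0.256, 0.037]
ft_force: [1.1, -0.3, 0.8]
width: 0.0549
```

```bash
python3 -c "
from h import *
P,A=ins(.0);go(P,A)
for n in ('wrist','scene','side'):
  p,W,m=snap(n,'20')
  if n!='wrist': print(joint(p,W,163))
p=cv2.imread('pics/side20.png');q=cv2.imread('pics/scene20.png')
cv2.imwrite('pics/c20.png',np.hstack([cv2.resize(p[200:360,280:480],(400,320)),cv2.resize(q[200:360,180:380],(400,320))]))"
python3 rel.py 20 0
```

```text
t 20.02 pos [ 0.4984 -0.0933  0.2344] F [ 1.1 -0.3  0.8] T [ 0.16  0.56 -0.  ] w 0.0549 q [-0.16 -0.38  0.11  2.18  0.28  0.86 -0.47]
shift [-0.0002  0.0003  0.1423] rot [-0.05 -0.   -0.04]
(array([ 6.5846e+02, -1.4430e+02,  1.6347e+02,  4.5000e-01]), np.float64(0.74), None, 578)
(array([ 6.5771e+02, -1.4142e+02,  1.6331e+02,  5.0000e-01]), np.float64(0.959), np.float64(164.1337615598671), 901)
wrist cup [ 0.28 -0.11  0.06] 0.27 791 base [ 0.66 -0.18  0.52] 0.61 1461 base-cup [ 0.38 -0.07  0.46]
scene cup [ 0.84  2.8  -0.54] 0.77 318 base [ 0.79  2.63 -0.29] 0.71 176 base-cup [-0.05 -0.17  0.25]
side cup [-0.25  0.21  0.06] 0.82 410 base [-0.4  -0.46  0.86] 0.67 195 base-cup [-0.15 -0.67  0.81]
```

View pics/c20.png

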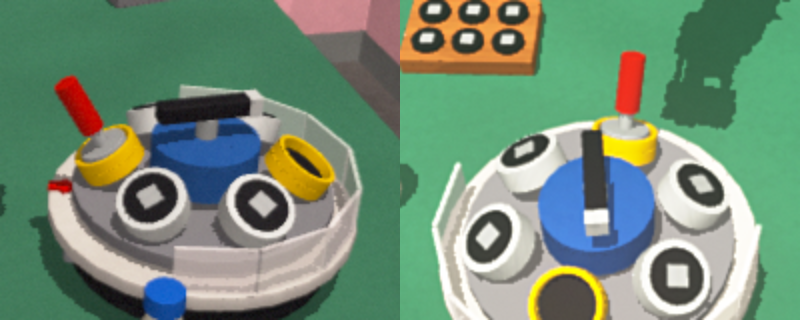

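View pics/wrist20.png

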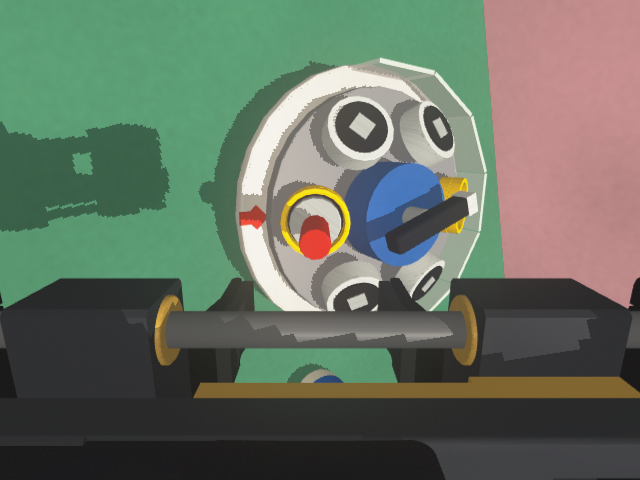

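The holder stands home in the cup, clear of the gripper, and the arrow (250,217) points at the cup. This is the clearest arrow view yet, so I'll check its angle once more and then hand in.

```bash
python3 -c "
from h import *
p=cv2.imread('pics/wrist20.png');W=cloud(np.load('wrist20.npy'),dict(np.load('wrist20m.npz')))
rr=np.hypot(W[...,0]-.6585,W[...,1]+.141);Q=W[masks(p)['red']&(rr<.15)&(rr>.11)&(W[...,2]<.08)];q=Q.mean(0);print(q,len(Q))
for c in([.6585,-.1408],[.6583,-.1415]):print(np.degrees(np.arctan2(q[1]-c[1],q[0]-c[0])))
print(joint(p,W,163)[0])
"
```

```text
[ 0.53105563 -0.1017867   0.060082  ] 315
162.97959286189453
162.6667230739398
[ 6.5833e+02 -1.4143e+02  1.6331e+02  5.5000e-01]
```

```bash
python3 -c "
from h import *
print(r.close_job())"
```

```text
the job is handed in; nothing more can be done
None
```

The red holder is standing fully home in a yellow cup at the load arrow, and I handed the job in at about 20 s of the 61 s allowed.

**Turning the tray:** I turned it only by the T-handle; clockwise seen from above is the direction that grips. I brought the cup round in three steps. I then picked up the red holder, tilted it 30°, and pressed it into the cup until it met about 25 N at the expected floor depth. After that I let go and backed the gripper clear.

**Last checks:**
- **Cup position:** all three cameras put the cup at 163.3–163.5°. The guard ends and the wrist camera put the arrow at 162.7–163.0°, so the cup is within about 1 mm of the mark.
- **Holder seating:** the holder's base is centred to within 0.7 mm. It is within 0.25–0.8 mm of the cup floor, which is about the cameras' accuracy.
- **Other items:** I did not touch the blue holder, bottle or block at any point.

**What failed or disagreed:**
- The real fingertips are about 27 mm behind the reported TCP. Because of this the first grip on the handle closed on empty air, and I corrected for it from then on.
- The side camera placed the arrow at about 164°, roughly 1.2° from the wrist camera and guard estimates. I went with the latter two, which agreed with each other.

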